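Weigh up the batch of finished bolts

TASK

Weigh up the finished bolts (bolt with its nut on): first check the spring scale by standing the brass check weight alone in the middle of the pan and letting go, and put the weight back upright in the middle of its cork pad. Hold the dish in the air under the chute's lip and push the red paddle with it, so that the gate opens and all the bolts waiting in the chute slide into the dish and none misses it; the finished bolts on the green mat go into the dish too, and the dish with all of them is left standing in the middle of the scale pan. Set things on the pan gently, never pressing it down hard or dropping things onto it, and leave everything else where it lies.

Things in the scene. Friction and masses are not known exactly. Their poses are not given: they have to be found in the camera images.
- check_weight: brass check weight, 0.5 kg, standing: plain cylinder 54 mm diameter and 28 mm high, above it a neck and a round knob 24 mm in diameter (37 to 50 mm up), 50 mm high in all. Origin: centre of its underside; z up.
- pad_top (a point): the place of the check weight: centre of the top of a fixed round cork pad, 130 mm diameter, 4 mm thick, on the table.
- pan_top (a point): centre of the upper face of the spring scale's round steel pan, 160 mm diameter, unloaded 108 mm above the table. It sinks with the pan. The white housing below is 170 x 180 mm, 68 mm high.
- pan (a joint): how far the pan has sunk, m: 0 empty, end stop at 0.030; the spring gives about 500 N/m, damped (the check weight sinks it about 10 mm).
- dish: round aluminium catch dish with a flat bottom: 128 mm diameter at the foot, 140 mm at the rim, 55 mm high, wall 3 mm, floor 4 mm, about 0.17 kg, with a black bar handle along its -x direction. Origin: centre of its underside; z up.
- dish_handle (a point): grip point on the dish's handle, 98 mm from the dish's axis along its -x and 42 mm above its underside. The handle is a straight bar 14 mm wide (along the dish's y), 20 mm high, from 67 to 153 mm from the axis.
- chute: open aluminium channel on a blue stand, two lanes 32 mm wide side by side, walls 38 mm, 210 mm long, falling at 30 degrees to its -x. Origin on the table straight below the lip; x runs from the lip to the upper end. Bolts wait in the lanes behind the yellow gate at the lip. The gate's two guides rise 85 mm above the lip, leaning 50 mm to -x. Below the lip is free; the foot begins 105 mm behind it.
- chute_lip (a point): middle of the channel floor's lower edge (the lip), 135 mm above the table, where the bolts drop off; x as the chute's x. With the gate open they leave in a row within about a second and land 0 to 60 mm in front of the lip (-x), within 35 mm of its middle plane.
- paddle_face (a point): front of the red paddle, 64 mm wide, that hangs from an axle just below the lip (129 mm above the table, 6 mm behind the lip); it reaches down to 57 mm above the table. This point is 30 mm below the axle and moves with the paddle. Pushing the paddle towards the chute's +x, for instance with the rim of the dish held below the lip, lifts the gate.
- paddle (a joint): swing of the paddle, rad: 0 hanging (gate shut, kept by a light spring), stop at 0.8. The gate rises 0.07 m per rad; bolts start to pass at 0.33 and pass freely from 0.45 rad on. Takes 3 to 6 N at the rim of the dish.
- chute_bolt0: in the chute: finished bolt, 60 g: zinc hexagon bolt with a brass-coloured nut run up to its head, together a hexagonal block 22 mm long and 22 mm across flats (25.4 across corners), then a threaded stub 14 mm thick, 20 mm long. Origin in the middle of the block, on the axis; x along the axis, head end at -11 mm, stub end at +31 mm.
- chute_bolt1: in the chute: finished bolt, as chute_bolt0.
- chute_bolt2: in the chute (or absent): finished bolt, as chute_bolt0.
- chute_bolt3: in the chute (or absent): finished bolt, as chute_bolt0.
- mat_bolt0: on the green mat (or absent): finished bolt, lying, as chute_bolt0.
- mat_bolt1: on the green mat (or absent): finished bolt, lying, as chute_bolt0.
- mat_bolt2: on the green mat (or absent): finished bolt, lying, as chute_bolt0.
- mat_bolt3: on the green mat (or absent): finished bolt, lying, as chute_bolt0.
- bare_bolt: on the green mat, leave it: an unfinished bolt without nut, head hexagon 22 mm across flats and 9.5 mm thick, shank 14 mm thick, 42 mm long in all.
- bare_nut: on the green mat, leave it: a loose brass-coloured nut, 22 mm across flats, 11 mm high, lying flat.
- mug: leave it: white mug, 76 mm diameter, 90 mm high.
- spanner: leave it: steel spanner, lying on the table.
- tape: leave it: roll of brown tape lying flat, 90 mm diameter, 22 mm high.
Mind the look-alikes: they are no part of the job. Of the things shaped like the part that bears pad_top, the cork one is meant.

How it is judged:
By the outcome, as a careful person would: the job done as asked, in the order asked, and still so for the second after the job is handed in, with the robot touching nothing.
Of chute_bolt2, chute_bolt3 only 1 to 2 are there at a start; the rules pass over those that are not, and their reading is None.
Of mat_bolt0, mat_bolt1, mat_bolt2, mat_bolt3 only 2 to 4 are there at a start; the rules pass over those that are not, and their reading is None.
At some moment in a run one of check_weight, mat_bolt0, mat_bolt1, mat_bolt2, mat_bolt3 may be knocked a few centimetres aside while the robot is not near it.
It also fails if it takes over 210 s, if anything falls off the work surface, if the arm or the gripper's body presses on something with over 40 N, if the wrist force passes 120 N, or if a joint passes its speed limit or range.

ROBOT

A 6-joint arm with a two-finger parallel gripper is mounted at the origin on the work surface. World frame = base frame: x ahead of the robot, y to its left, z up, the work surface at z = 0. Lengths are in m, angles in rad, forces in N, time in s.
With the tool pointing down it reaches from about 0.35 to 0.775 m from the base axis. Payload 7.3 kg.
Tool frame: the origin (TCP) lies midway between the tips of the shut fingers; the grasp point (between the pads) lies 19 mm behind it; z points along the fingers, y is the line along which they close (so a half turn about z gives the same grasp; the last joint's range is limited). The gripper opens to 92 mm and grips with 3 to 60 N. Pads are 19 mm wide; open, the fingers measure 130 mm over their backs; the gripper's body (75 mm by 190 mm) begins 47 mm behind the grasp point.
Start: joints at [-1.412, 0.342, 1.524, -0, 1.275, -0.146], TCP at [0.158, -0.501, 0.227] pointing down, gripper open.
Joint ranges: [-2.53, 2.53], [-0.77, 2.02], [0.04, 2.7], [-1, 4.14], [0.28, 2.66], [-3.11, 3.11]. Speed limits (rad/s): [2.57, 2.57, 3.14, 3.14, 3.14, 3.14].

INTERFACE

Orientations are given as [roll, pitch, yaw] about the fixed x, y, z axes, in that order (R = Rz(yaw) Ry(pitch) Rx(roll)).
In Python, from rig import * gives the robot as it stands. The module is installed in compiled form; this text tells all that it offers.
- The arm moves only by the tool drive_tool, never from a script. Its argument "series" is a list of rows, each an object of numbers: "x", "y", "z": the shift along the tool's x, y, z in units of 50 mm (1.0 is 50 mm); "wx", "wy", "wz": the turn, a rotation vector about the tool's x, y, z in units of 8 degrees (1.0 is 8 degrees); "hand": the opening, from -1 (shut) to 1 (fully open). A call has 1 to 10 rows; each row shifts and turns the commanded pose from where the row before left it, along the tool's axes as they then stand; what a row does not reach is not made up. A row lasts 1/10 s, in which the tool goes at most 50 mm and 8.59 degrees, less where a joint would pass 70% of its speed; a pose out of reach is approached as far as the arm can. A call is refused whole if a number of a shift passes 1 or a number of a turn 1, either way. A call with a gripper value outside its range is refused whole. The fingers move at their own pace and stop on an object; "newtons" is the grip in N (left out, the last holds). Time passes only in rows, so rows that do not move let the fingers close. It gives the time, the measured TCP pose, the force, the opening and the grip force at its end, in the units of the state.
- observe(): the state, without advancing time (a new reading comes with each control period).
- read_camera(name): name is "scene" or "top" or "wrist"; returns a dict with "img" (400x640x3 uint8, blue, green, red), "depth" (400x640 float32, m along the optical axis (not along the pixel's ray), 0 where there is no reading), "mtx" (3x3 intrinsics, pixels), "camera_from_world" (4x4, takes a point from world to camera coordinates). Camera axes: x right, y down, z forward; pixel columns grow to the right and rows downward; lengths in m; the calibration is good to about 2 mm. A picture is of the moment at which its call begins.
- job_done(): hands the job in; it is judged then, once.
The state is a dict: "time_s": time; "joints": joint angles; "qvel": joint speeds; "joint_torque": joint torques, N m; "tool_pos": TCP position; "ee_rot": TCP orientation; "force": force on the tool from outside, world axes, zero at the start; "ft_torque": the same for the moment, N m; "finger_gap": opening from 0.0 (shut) to 1.0 (fully open); "gripper_force": force on a finger pad.
Only numpy, scipy, OpenCV 4.12 (cv2) and the standard library are available. Lean on these libraries where they do the work, as an engineer would, in place of code of your own. Each camera call takes 0.05 s, during which the arm holds its last target. There are 200 camera calls.

## Working session

There is one attempt and no reset: what is moved stays moved. The work goes in short steps, Python scripts to look and compute and a tool call to move; the robot and the scene stay as the last step left them, time stands still between calls to the robot, and variables do not carry over. Pictures are saved under pics/ and viewed, at most 14 in all, crops included, and the job is handed in when it is done.

Besides the shell and the picture viewer there is one more tool, called as name(argument=value, ...), one argument or row to a line, values as JSON. drive_tool: Moves the arm, as the interface text tells. Its arguments: {"type":"object","properties":{"series":{"type":"array","items":{"type":"object","properties":{"x":{"type":"number"},"y":{"type":"number"},"z":{"type":"number"},"wx":{"type":"number"},"wy":{"type":"number"},"wz":{"type":"number"},"hand":{"type":"number"}}}},"newtons":{"type":"number"}},"required":["series"]}

```bash
mkdir -p pics; ls; python3 - <<'E'
from rig import *
import cv2,numpy as np
print(observe())
for n in("scene","top"):
    r=read_camera(n); cv2.imwrite(f"pics/{n}0.png",r["img"]); np.savez(f"{n}0.npz",**r); print(n,r["mtx"],r["camera_from_world"])
E
```

```text
pics
{'time_s': 0.0, 'joints': array([-1.41202757e+00,  3.42731964e-01,  1.52504815e+00,  2.12717471e-05,
        1.27541810e+00, -1.46001568e-01]), 'qvel': array([ 0.00015338,  0.00064961, -0.00072173,  0.00029353, -0.00131347,
        0.00054279]), 'joint_torque': array([-9.64684477e-05, -4.31239057e+01, -2.44218546e+01,  7.18376599e-02,
        5.60569740e-02, -1.14897407e-04]), 'tool_pos': array([ 0.1574973 , -0.50037098,  0.22602932]), 'ee_rot': array([-3.14000714e+00, -2.53706061e-04,  3.04763911e-01]), 'force': array([-0.57661957, -0.26703123,  0.37460767]), 'ft_torque': array([-0.0462316 , -0.00811261, -0.02822086]), 'gripper_force': 0.0, 'finger_gap': 0.9997259105093224}
scene [[444.90475082   0.         320.36055121]
 [  0.         444.90475082 197.15007039]
 [  0.           0.           1.        ]] [[ 0.41787804  0.90840344 -0.01345826 -0.11293802]
 [ 0.77157591 -0.36267831 -0.52262325 -0.34557985]
 [-0.47963377  0.20800871 -0.85245752  2.028818  ]
 [ 0.          0.          0.          1.        ]]
top [[472.97239657   0.         321.78185334]
 [  0.         472.97239657 200.61449077]
 [  0.           0.           1.        ]] [[ 0.00837554 -0.99995037 -0.00539451 -0.10156488]
 [-0.98693076 -0.00739806 -0.16097498  0.50289257]
 [ 0.16092708  0.00667226 -0.98694374  1.69474263]
 [ 0.          0.          0.          1.        ]]
```

View pics/top0.png

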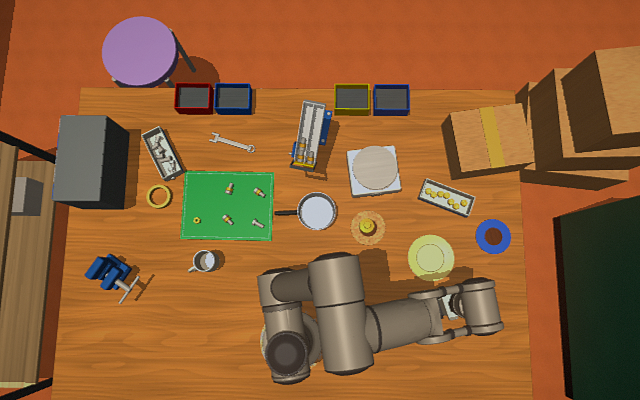

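View pics/scene0.png

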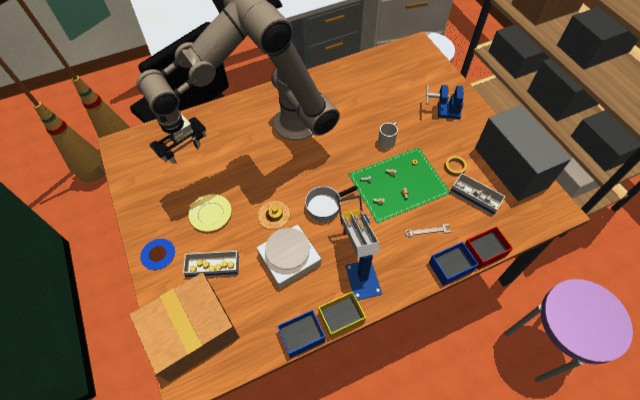

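```bash
cat > h.py <<'E'
import numpy as np,cv2
def load(n): return dict(np.load(n))
def cloud(r):
    d=r["depth"]; K=r["mtx"]; v,u=np.indices(d.shape)
    P=np.stack([(u-K[0,2])/K[0,0]*d,(v-K[1,2])/K[1,1]*d,d],-1)
    T=np.linalg.inv(r["camera_from_world"]); W=P@T[:3,:3].T+T[:3,3]; W[d<=0]=np.nan; return W
def proj(r,p):
    p=np.atleast_2d(p); T=r["camera_from_world"]; c=p@T[:3,:3].T+T[:3,3]
    return (c[:,:2]/c[:,2:])*[r["mtx"][0,0],r["mtx"][1,1]]+r["mtx"][:2,2]
def onplane(r,uv,z):
    uv=np.atleast_2d(uv).astype(float); K=r["mtx"]; T=np.linalg.inv(r["camera_from_world"])
    d=np.c_[(uv-K[:2,2])/[K[0,0],K[1,1]],np.ones(len(uv))]@T[:3,:3].T; o=T[:3,3]
    return o+d*((z-o[2])/d[:,2])[:,None]
E
python3 - <<'E'
from h import *
t=load("top0.npz"); s=load("scene0.npz"); W=cloud(t)
a=cv2.resize(t["img"][95:250,180:410],None,fx=3.4,fy=3.4,interpolation=cv2.INTER_CUBIC)
cv2.imwrite("pics/c1.png",a)
b=cv2.resize(s["img"][140:300,255:455],None,fx=3.7,fy=3.7,interpolation=cv2.INTER_CUBIC); cv2.imwrite("pics/c2.png",b)
for p in [(230,188),(259,192),(227,219),(258,223),(197,220),(368,226),(374,168),(317,211),(285,212),(250,205),(380,240),(303,160),(297,160),(309,108)]: print(p,W[p[1],p[0]].round(4))
print(t["depth"].min(),s["depth"].min())
E
```

```text
(230, 188) [0.5523 0.2457 0.0195]
(259, 192) [0.5372 0.1363 0.0233]
(227, 219) [0.4341 0.2495 0.0321]
(258, 223) [0.422  0.1375 0.0166]
(197, 220) [4.334e-01 3.682e-01 1.000e-04]
(368, 226) [ 0.4102 -0.2653  0.052 ]
(374, 168) [ 0.612  -0.2831  0.1072]
(317, 211) [ 0.4702 -0.0798  0.0041]
(285, 212) [0.4588 0.0355 0.0526]
(250, 205) [0.4911 0.1714 0.0034]
(380, 240) [ 0.3639 -0.3137  0.003 ]
(303, 160) [ 0.6297 -0.0315  0.1461]
(297, 160) [ 0.6275 -0.011   0.154 ]
(309, 108) [ 0.7888 -0.0531  0.2298]
0.0 0.0
```

View pics/c1.png

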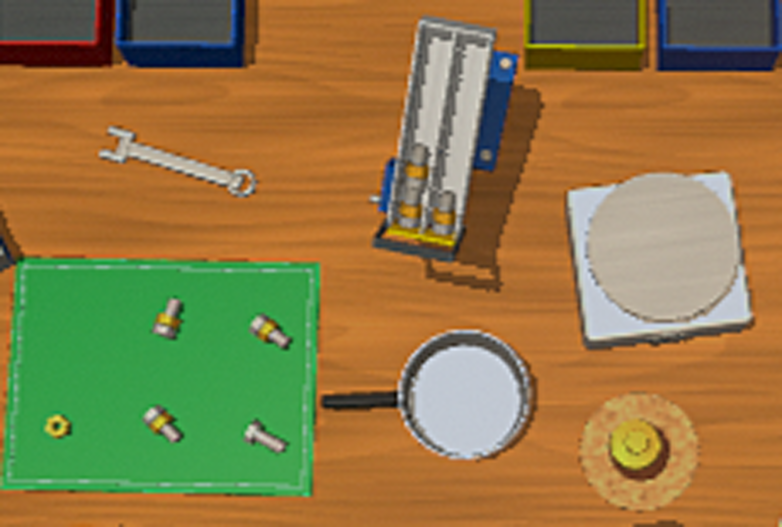

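View pics/c2.png

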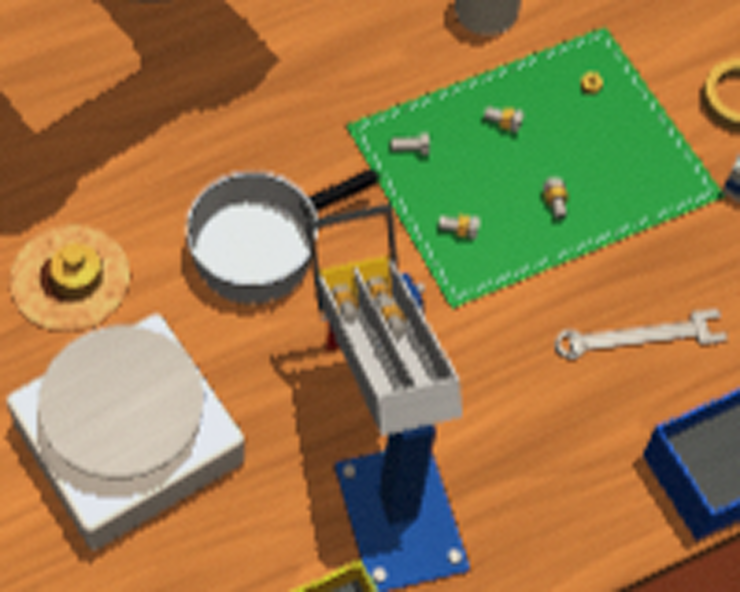

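```bash
cat > m1.py <<'E'
from h import *
from scipy.optimize import least_squares
def circ(P):
    f=lambda q:np.hypot(P[:,0]-q[0],P[:,1]-q[1])-q[2]
    r=least_squares(f,[*P.mean(0)[:2],.06],loss="soft_l1",f_scale=.002); return r.x
def edge(W,zlo,zhi,box):
    m=(W[...,2]>zlo)&(W[...,2]<zhi)&(W[...,0]>box[0])&(W[...,0]<box[1])&(W[...,1]>box[2])&(W[...,1]<box[3])
    m=m.astype(np.uint8)
    return m
def outline(W,m):
    c,_=cv2.findContours(m,cv2.RETR_EXTERNAL,cv2.CHAIN_APPROX_NONE); c=max(c,key=len)[:,0]
    return W[c[:,1],c[:,0]]
E
python3 - <<'E'
from m1 import *
for n in("top0.npz","scene0.npz"):
    r=load(n); W=cloud(r); print(n)
    for nm,lo,hi,b in [("pan",.1,.116,(.45,.75,-.42,-.15)),("knob",.047,.06,(.35,.48,-.35,-.2)),("body",.024,.04,(.35,.48,-.35,-.2)),("rim",.045,.065,(.38,.57,-.17,.02))]:
        m=edge(W,lo,hi,b); P=outline(W,m); Z=W[m>0][:,2]; print(nm,m.sum(),circ(P).round(4),"z",np.median(Z).round(4), "centroid",W[m>0].mean(0).round(4))
    # pad by colour
    hsv=cv2.cvtColor(r["img"],cv2.COLOR_BGR2HSV)
    m=edge(W,-.01,.012,(.3,.52,-.4,-.16)); print("pad hsv", hsv[proj(r,[.41,-.31,.004]).astype(int)[0][1],proj(r,[.41,-.31,.004]).astype(int)[0][0]])
    # handle
    m=edge(W,.03,.056,(.40,.52,.01,.09)); H=W[m>0]; print("handle",m.sum(),H.mean(0).round(4),np.polyfit(H[:,1],H[:,0],1),H[:,1].min(),H[:,1].max(),np.median(H[:,2]))
    # chute walls
    m=edge(W,.1,.32,(.58,.86,-.16,.06)); C=W[m>0]; print("chute",m.sum(),C.min(0),C.max(0))
    # table z
    print("table",np.nanmedian(W[edge(W,-.02,.02,(.3,.35,-.2,.1))>0][:,2]))
E
```

```text
top0.npz
pan 1459 [ 0.6164 -0.2843  0.0778] z 0.1073 centroid [ 0.616  -0.2845  0.1075]
knob 29 [ 0.4159 -0.2601  0.0099] z 0.0541 centroid [ 0.4155 -0.2599  0.0535]
body 131 [ 0.4157 -0.2606  0.0253] z 0.0322 centroid [ 0.4155 -0.2607  0.0318]
rim 167 [ 0.4651 -0.0758  0.0678] z 0.0533 centroid [ 0.4705 -0.0611  0.0535]
pad hsv [ 15 159 197]
handle 71 [0.4579 0.0396 0.0501] [-0.0482034   0.45981264] 0.010148248873856944 0.07592568862929935 0.050842624091107735
chute 1601 [ 0.58009459 -0.10698166  0.12337974] [0.81761105 0.02027776 0.28256813]
table -9.482340839350734e-05
scene0.npz
pan 1427 [ 0.6188 -0.2882  0.0782] z 0.1073 centroid [ 0.6202 -0.2889  0.1073]
knob 23 [ 0.4186 -0.2642  0.0099] z 0.0544 centroid [ 0.419  -0.2646  0.0543]
body 98 [ 0.4192 -0.2644  0.0251] z 0.032 centroid [ 0.4233 -0.2648  0.0322]
rim 173 [ 0.4737 -0.079   0.0717] z 0.0519 centroid [ 0.4617 -0.0677  0.0517]
pad hsv [ 15 152 220]
handle 68 [0.4631 0.041  0.0463] [-0.05284176  0.46527714] 0.010773080742634111 0.07318384713318415 0.04802541520024051
chute 1456 [ 0.58047287 -0.11209257  0.10038575] [0.81898376 0.01566581 0.27687331]
table -0.0010214614785747367
```

drive_tool(
  series=[
    {"x": 0.6, "y": -0.28, "hand": 1},
    {"x": 0.8, "y": -0.38},
    {"x": 0.8, "y": -0.38},
    {"x": 0.8, "y": -0.38},
    {"x": 0.8, "y": -0.38},
    {"x": 0.8, "y": -0.38},
    {"x": 0.8, "y": -0.38},
    {"x": 0.6, "y": -0.28},
    {"x": 0.4, "y": -0.2},
    {},
  ],
  newtons=30,
)

```text
invalid input at $.series[0]: expected keys x, y, z, wx, wy, wz, hand
```

```bash
cat >> h.py <<'E'
from scipy.spatial.transform import Rotation as Ro
def go(o,p,yaw=None):
    "shift/turn still to do, in tool axes and units (turn made after the shift)"
    R=Ro.from_euler("xyz",o["ee_rot"]); d=R.inv().apply(np.array(p)-o["tool_pos"])/.05
    yaw=o["ee_rot"][2] if yaw is None else yaw
    w=(R.inv()*Ro.from_euler("xyz",[np.pi,0,yaw])).as_rotvec()/np.radians(8)
    print("shift",d.round(2),"turn",w.round(2))
E
cat > snap.py <<'E'
import sys
from rig import *
from h import *
def snap(n,tag):
    r=read_camera(n); np.savez(tag+".npz",**r); return r
E
python3 - <<'E'
from snap import *
o=observe(); print(o["time_s"],o["tool_pos"],o["ee_rot"])
r=snap("wrist","w1"); print(r["mtx"],r["camera_from_world"]); cv2.imwrite("pics/w1.png",r["img"]); W=cloud(r); print(np.isfinite(W[...,0]).mean())
E
```

```text
0.1 [ 0.15749984 -0.50043957  0.22613473] [-3.14022720e+00 -2.15993534e-04  3.04730333e-01]
[[317.75568308   0.         313.55583995]
 [  0.         317.75568308 198.34644913]
 [  0.           0.           1.        ]] [[ 0.29994762 -0.95395331 -0.00212187 -0.52401958]
 [-0.90717477 -0.28592582  0.30867517 -0.03887393]
 [-0.2950684  -0.09066147 -0.95116515  0.39090272]
 [ 0.          0.          0.          1.        ]]
0.99589453125
```

View pics/w1.png

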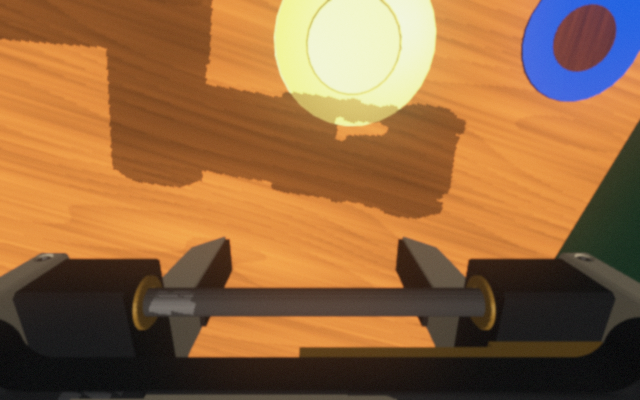

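drive_tool(
  series=[
    {"x": 0.5, "y": -0.3, "z": 0, "wx": 0, "wy": 0, "wz": 0, "hand": 1},
    {"x": 0.8, "y": -0.5, "z": 0, "wx": 0, "wy": 0, "wz": 0, "hand": 1},
    {"x": 0.8, "y": -0.5, "z": 0, "wx": 0, "wy": 0, "wz": 0, "hand": 1},
    {"x": 0.8, "y": -0.5, "z": 0, "wx": 0, "wy": 0, "wz": 0, "hand": 1},
    {"x": 0.8, "y": -0.5, "z": 0, "wx": 0, "wy": 0, "wz": 0, "hand": 1},
    {"x": 0.8, "y": -0.5, "z": 0, "wx": 0, "wy": 0, "wz": 0, "hand": 1},
    {"x": 0.4, "y": -0.2, "z": 0, "wx": 0, "wy": 0, "wz": 0, "hand": 1},
    {"x": 0, "y": 0, "z": 0, "wx": 0, "wy": 0, "wz": 0, "hand": 1},
    {"x": 0, "y": 0, "z": 0, "wx": 0, "wy": 0, "wz": 0, "hand": 1},
  ],
  newtons=30,
)

```text
time_s: 1.05
tool_pos: [0.3462, -0.2841, 0.2266]
ee_rot: [3.142, 0.001, 0.306]
force: [-0.4, 0.7, -0.5]
finger_gap: 0.999
gripper_force: 0.0
```

```bash
python3 - <<'E'
from snap import *
from m1 import *
o=observe(); print(o["time_s"],o["tool_pos"],o["ee_rot"])
r=snap("wrist","w2"); W=cloud(r); cv2.imwrite("pics/w2.png",r["img"])
for nm,lo,hi,b in [("knob",.047,.06,(.35,.48,-.35,-.2)),("body",.024,.04,(.35,.48,-.35,-.2)),("pad",.002,.012,(.33,.5,-.35,-.17)),("rim",.045,.065,(.38,.57,-.17,.02)),("pan",.1,.116,(.45,.75,-.42,-.15))]:
    m=edge(W,lo,hi,b)
    if m.sum()<20: print(nm,"none"); continue
    P=outline(W,m); Z=W[m>0][:,2]; print(nm,m.sum(),circ(P).round(4),"z",np.median(Z).round(4))
go(o,[.417,-.262,.226],.305)
E
```

```text
1.05 [ 0.34619611 -0.28414152  0.22659731] [3.14152541e+00 5.99925066e-04 3.06311724e-01]
knob 457 [ 0.4139 -0.2656  0.0115] z 0.0525
body 1573 [ 0.4138 -0.2655  0.0262] z 0.0313
pad 6468 [ 0.4087 -0.2731  0.0635] z 0.0029
rim 1295 [ 0.463  -0.0821  0.0675] z 0.0527
pan none
shift [1.48 0.   0.01] turn [0.   0.   0.01]
```

View pics/w2.png

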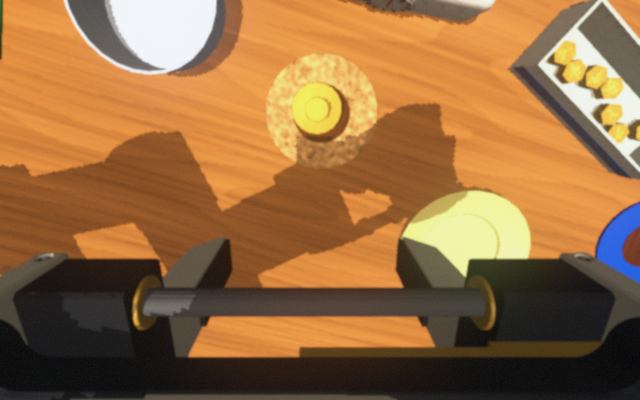

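drive_tool(
  series=[
    {"x": 0.73, "y": 0.03, "z": 0, "wx": 0, "wy": 0, "wz": 0, "hand": 1},
    {"x": 0.73, "y": 0, "z": 0, "wx": 0, "wy": 0, "wz": 0, "hand": 1},
    {"x": 0, "y": 0, "z": 0.6, "wx": 0, "wy": 0, "wz": 0, "hand": 1},
    {"x": 0, "y": 0, "z": 0.8, "wx": 0, "wy": 0, "wz": 0, "hand": 1},
    {"x": 0, "y": 0, "z": 0.8, "wx": 0, "wy": 0, "wz": 0, "hand": 1},
    {"x": 0, "y": 0, "z": 0.7, "wx": 0, "wy": 0, "wz": 0, "hand": 1},
    {"x": 0, "y": 0, "z": 0.4, "wx": 0, "wy": 0, "wz": 0, "hand": 1},
    {"x": 0, "y": 0, "z": 0, "wx": 0, "wy": 0, "wz": 0, "hand": 1},
    {"x": 0, "y": 0, "z": 0, "wx": 0, "wy": 0, "wz": 0, "hand": 1},
  ],
)

```text
time_s: 2.0
tool_pos: [0.416, -0.2649, 0.062]
ee_rot: [3.142, 0.0, 0.303]
force: [0.2, -1.0, 0.6]
finger_gap: 1.002
gripper_force: 0.0
```

```bash
python3 - <<'E'
from snap import *
from m1 import *
o=observe(); go(o,[.416,-.2635,.011],.305)
r=snap("wrist","w3"); cv2.imwrite("pics/w3.png",r["img"])
# pad by colour relative to weight, fixed cameras
for n in("top0.npz","scene0.npz","w2.npz"):
    q=load(n); hsv=cv2.cvtColor(q["img"],cv2.COLOR_BGR2HSV).astype(int); W=cloud(q)
    v,u=np.indices(W.shape[:2]); 
    G=onplane(q,np.c_[u.ravel(),v.ravel()],.004).reshape(*W.shape)
    lab=cv2.cvtColor(q["img"],cv2.COLOR_BGR2LAB).astype(int)
    ring=np.hypot(G[...,0]-.416,G[...,1]+.264)
    a=np.median(lab[(ring>.04)&(ring<.055)],0); b=np.median(lab[(ring>.075)&(ring<.09)],0)
    print(n,a,b, [round(float(np.nanmedian(W[(ring>lo)&(ring<lo+.01)][:,2])),4) for lo in (.04,.05,.07,.08)])
E
```

```text
shift [ 0.01 -0.03  1.02] turn [ 0.    0.   -0.01]
top0.npz [163.5 141.  170. ] [139. 149. 173.] [0.0035, 0.0035, -0.0001, 0.0]
scene0.npz [183. 142. 172.] [154. 153. 175.] [0.0032, 0.0026, -0.0008, 0.0]
w2.npz [203. 137. 176.] [172. 151. 180.] [0.0026, 0.0024, -0.0013, -0.0014]
```

drive_tool(
  series=[
    {"x": 0, "y": -0.03, "z": 0.4, "wx": 0, "wy": 0, "wz": 0, "hand": 1},
    {"x": 0, "y": 0, "z": 0.4, "wx": 0, "wy": 0, "wz": 0, "hand": 1},
    {"x": 0, "y": 0, "z": 0.22, "wx": 0, "wy": 0, "wz": 0, "hand": 1},
    {"x": 0, "y": 0, "z": 0, "wx": 0, "wy": 0, "wz": 0, "hand": 1},
    {"x": 0, "y": 0, "z": 0, "wx": 0, "wy": 0, "wz": 0, "hand": 0.3},
    {"x": 0, "y": 0, "z": 0, "wx": 0, "wy": 0, "wz": 0, "hand": 0},
    {"x": 0, "y": 0, "z": 0, "wx": 0, "wy": 0, "wz": 0, "hand": -0.2},
    {"x": 0, "y": 0, "z": 0, "wx": 0, "wy": 0, "wz": 0, "hand": -0.2},
    {"x": 0, "y": 0, "z": 0, "wx": 0, "wy": 0, "wz": 0, "hand": -0.2},
  ],
  newtons=25,
)

```text
time_s: 2.95
tool_pos: [0.4163, -0.2627, 0.0111]
ee_rot: [3.14, -0.001, 0.305]
force: [1.2, -2.4, -1.3]
finger_gap: 0.614
gripper_force: 1.5
```

```bash
python3 - <<'E'
from snap import *
from m1 import *
o=observe(); print(o["tool_pos"],o["ee_rot"],o["finger_gap"],o["gripper_force"],o["force"])
go(o,[.416+.2003,-.2635-.0239,.2])
for n in("top0.npz","scene0.npz","w2.npz"):
    q=load(n); W=cloud(q)
    v,u=np.indices(W.shape[:2]); G=onplane(q,np.c_[u.ravel(),v.ravel()],.004).reshape(*W.shape)
    lab=cv2.cvtColor(q["img"],cv2.COLOR_BGR2LAB).astype(int)
    ring=np.hypot(G[...,0]-.414,G[...,1]+.265)
    m=((cv2.blur(lab[...,1].astype(np.float32),(3,3))<145)&(ring<.085)).astype(np.uint8)
    m=cv2.morphologyEx(m,cv2.MORPH_OPEN,np.ones((3,3),np.uint8))
    print(n,"pad",circ(outline(G,m)).round(4))
E
```

```text
[ 0.41628181 -0.26273852  0.01110129] [ 3.14019428e+00 -6.13098494e-04  3.04920108e-01] 0.6144708347342381 1.4597700953891035 [ 1.15226597 -2.39343872 -1.30318379]
shift [ 3.67  1.68 -3.77] turn [ 0.01 -0.   -0.  ]
top0.npz pad [ 0.4105 -0.2685  0.0632]
scene0.npz pad [ 0.4155 -0.2704  0.0614]
w2.npz pad [ 0.4097 -0.2723  0.0636]
```

drive_tool(
  series=[
    {"x": 0, "y": 0, "z": 0, "wx": 0, "wy": 0, "wz": 0, "hand": -0.3},
    {"x": 0, "y": 0, "z": 0, "wx": 0, "wy": 0, "wz": 0, "hand": -0.3},
    {"x": 0, "y": 0, "z": 0, "wx": 0, "wy": 0, "wz": 0, "hand": -0.3},
    {"x": 0, "y": 0, "z": 0, "wx": 0, "wy": 0, "wz": 0, "hand": -0.3},
    {"x": 0, "y": 0, "z": -0.2, "wx": 0, "wy": 0, "wz": 0, "hand": -0.3},
    {"x": 0, "y": 0, "z": -0.6, "wx": 0, "wy": 0, "wz": 0, "hand": -0.3},
    {"x": 0, "y": 0, "z": -0.8, "wx": 0, "wy": 0, "wz": 0, "hand": -0.3},
    {"x": 0, "y": 0, "z": -0.8, "wx": 0, "wy": 0, "wz": 0, "hand": -0.3},
    {"x": 0, "y": 0, "z": -0.8, "wx": 0, "wy": 0, "wz": 0, "hand": -0.3},
    {"x": 0, "y": 0, "z": -0.5, "wx": 0, "wy": 0, "wz": 0, "hand": -0.3},
  ],
  newtons=25,
)

```text
time_s: 3.95
tool_pos: [0.4155, -0.2615, 0.1982]
ee_rot: [-3.141, -0.0, 0.305]
force: [-0.5, -0.4, -5.6]
finger_gap: 0.578
gripper_force: 25.0
```

drive_tool(
  series=[
    {"x": 0.4, "y": 0.18, "z": 0, "wx": 0, "wy": 0, "wz": 0, "hand": -0.3},
    {"x": 0.6, "y": 0.28, "z": 0, "wx": 0, "wy": 0, "wz": 0, "hand": -0.3},
    {"x": 0.7, "y": 0.32, "z": 0, "wx": 0, "wy": 0, "wz": 0, "hand": -0.3},
    {"x": 0.7, "y": 0.32, "z": 0, "wx": 0, "wy": 0, "wz": 0, "hand": -0.3},
    {"x": 0.6, "y": 0.28, "z": 0, "wx": 0, "wy": 0, "wz": 0, "hand": -0.3},
    {"x": 0.4, "y": 0.18, "z": 0, "wx": 0, "wy": 0, "wz": 0, "hand": -0.3},
    {"x": 0.27, "y": 0.12, "z": 0, "wx": 0, "wy": 0, "wz": 0, "hand": -0.3},
    {"x": 0, "y": 0, "z": 0, "wx": 0, "wy": 0, "wz": 0, "hand": -0.3},
    {"x": 0, "y": 0, "z": 0, "wx": 0, "wy": 0, "wz": 0, "hand": -0.3},
  ],
)

```text
time_s: 4.85
tool_pos: [0.6149, -0.2865, 0.1943]
ee_rot: [-3.138, 0.003, 0.305]
force: [-0.1, -0.3, -4.7]
finger_gap: 0.58
gripper_force: 25.0
```

```bash
python3 - <<'E'
from snap import *
from m1 import *
o=observe(); print(o["tool_pos"],o["ee_rot"],o["finger_gap"],o["gripper_force"],o["force"],o["joints"][0])
go(o,[.416+.2003,-.2635-.0239,.13],.305)
r=snap("wrist","w4"); W=cloud(r); cv2.imwrite("pics/w4.png",r["img"])
m=edge(W,.1,.116,(.45,.75,-.42,-.15)); P=outline(W,m); print(circ(P),np.median(W[m>0][:,2]),m.sum())
t=snap("top","t4"); W=cloud(t)
for z in (.225,.235,.243,.25): 
    m=edge(W,z-.006,z+.006,(.56,.68,-.34,-.23)); print(z,m.sum(), W[m>0].mean(0))
E
```

```text
[ 0.61489369 -0.28645976  0.19434584] [-3.13844344e+00  2.94994041e-03  3.05270770e-01] 0.5799000965030492 24.998485346732195 [-0.10754298 -0.27681096 -4.65255278] -0.5487648519500843
shift [0.02 0.03 1.29] turn [-0.02  0.02  0.  ]
[ 0.62847931 -0.28535866  0.06862615] 0.10669258784073499 20818
0.225 6 [ 0.60038722 -0.29378344  0.22204312]
0.235 2 [ 0.60227545 -0.28463865  0.23479305]
0.243 0 [nan nan nan]
0.25 0 [nan nan nan]<stdin>:9: RuntimeWarning: Mean of empty slice.
  ret = um.true_divide(
```

drive_tool(
  series=[
    {"x": 0.02, "y": 0.02, "z": 0.4, "wx": 0, "wy": 0, "wz": 0, "hand": -0.3},
    {"x": 0, "y": 0, "z": 0.5, "wx": 0, "wy": 0, "wz": 0, "hand": -0.3},
    {"x": 0, "y": 0, "z": 0.35, "wx": 0, "wy": 0, "wz": 0, "hand": -0.3},
    {"x": 0, "y": 0, "z": 0.15, "wx": 0, "wy": 0, "wz": 0, "hand": -0.3},
    {"x": 0, "y": 0, "z": 0.08, "wx": 0, "wy": 0, "wz": 0, "hand": -0.3},
    {"x": 0, "y": 0, "z": 0.05, "wx": 0, "wy": 0, "wz": 0, "hand": -0.3},
    {"x": 0, "y": 0, "z": 0.05, "wx": 0, "wy": 0, "wz": 0, "hand": -0.3},
    {"x": 0, "y": 0, "z": 0.05, "wx": 0, "wy": 0, "wz": 0, "hand": -0.3},
    {"x": 0, "y": 0, "z": 0.03, "wx": 0, "wy": 0, "wz": 0, "hand": -0.3},
    {"x": 0, "y": 0, "z": 0, "wx": 0, "wy": 0, "wz": 0, "hand": -0.3},
  ],
)

```text
time_s: 5.95
tool_pos: [0.6176, -0.2882, 0.113]
ee_rot: [3.141, -0.0, 0.305]
force: [-0.1, -0.2, -4.0]
finger_gap: 0.58
gripper_force: 25.0
```

drive_tool(
  series=[
    {"x": 0, "y": 0, "z": 0, "wx": 0, "wy": 0, "wz": 0, "hand": -0.3},
    {"x": 0, "y": 0, "z": 0, "wx": 0, "wy": 0, "wz": 0, "hand": -0.3},
  ],
)

```text
time_s: 6.15
tool_pos: [0.6176, -0.2881, 0.113]
ee_rot: [3.141, -0.0, 0.305]
force: [0.9, 0.4, -4.0]
finger_gap: 0.582
gripper_force: 25.0
```

drive_tool(
  series=[
    {"x": 0, "y": 0, "z": 0.04, "wx": 0, "wy": 0, "wz": 0, "hand": -0.3},
    {"x": 0, "y": 0, "z": 0.04, "wx": 0, "wy": 0, "wz": 0, "hand": -0.3},
    {"x": 0, "y": 0, "z": 0.04, "wx": 0, "wy": 0, "wz": 0, "hand": -0.3},
    {"x": 0, "y": 0, "z": 0.03, "wx": 0, "wy": 0, "wz": 0, "hand": -0.3},
    {"x": 0, "y": 0, "z": 0, "wx": 0, "wy": 0, "wz": 0, "hand": -0.3},
    {"x": 0, "y": 0, "z": 0, "wx": 0, "wy": 0, "wz": 0, "hand": -0.3},
  ],
)

```text
time_s: 6.75
tool_pos: [0.6176, -0.2881, 0.1055]
ee_rot: [3.141, -0.0, 0.305]
force: [0.6, 1.1, -0.1]
finger_gap: 0.575
gripper_force: 25.0
```

drive_tool(
  series=[
    {"x": 0, "y": 0, "z": 0, "wx": 0, "wy": 0, "wz": 0, "hand": 0},
    {"x": 0, "y": 0, "z": 0, "wx": 0, "wy": 0, "wz": 0, "hand": 0.5},
    {"x": 0, "y": 0, "z": 0, "wx": 0, "wy": 0, "wz": 0, "hand": 1},
    {"x": 0, "y": 0, "z": 0, "wx": 0, "wy": 0, "wz": 0, "hand": 1},
    {"x": 0, "y": 0, "z": 0, "wx": 0, "wy": 0, "wz": 0, "hand": 1},
    {"x": 0, "y": 0, "z": -0.6, "wx": 0, "wy": 0, "wz": 0, "hand": 1},
    {"x": 0, "y": 0, "z": -0.8, "wx": 0, "wy": 0, "wz": 0, "hand": 1},
    {"x": 0, "y": 0, "z": -0.4, "wx": 0, "wy": 0, "wz": 0, "hand": 1},
    {"x": 0, "y": 0, "z": 0, "wx": 0, "wy": 0, "wz": 0, "hand": 1},
    {"x": 0, "y": 0, "z": 0, "wx": 0, "wy": 0, "wz": 0, "hand": 1},
  ],
)

```text
time_s: 7.75
tool_pos: [0.6172, -0.2879, 0.1948]
ee_rot: [-3.141, 0.0, 0.305]
force: [0.6, 0.6, 0.4]
finger_gap: 1.0
gripper_force: 0.0
```

```bash
python3 - <<'E'
from snap import *
from m1 import *
o=observe(); print(o["tool_pos"],o["finger_gap"])
for n in("scene","wrist"):
    r=snap(n,n+"5"); W=cloud(r)
    for nm,lo,hi,b in [("pan",.088,.104,(.45,.75,-.42,-.15)),("body",.120,.135,(.56,.68,-.34,-.23)),("knob",.142,.155,(.56,.68,-.34,-.23))]:
        m=edge(W,lo,hi,b)
        if m.sum()<12: print(nm,m.sum()); continue
        print(n,nm,m.sum(),circ(outline(W,m)).round(4),np.median(W[m>0][:,2]).round(4))
    if n=="scene": cv2.imwrite("pics/s5.png",cv2.resize(r["img"][150:300,180:420],None,fx=3,fy=3))
E
```

```text
[ 0.61717664 -0.2878793   0.19478693] 1.0000517562101172
scene pan 992 [ 0.6343 -0.2848  0.0649] 0.0971
scene body 127 [ 0.6194 -0.2877  0.0252] 0.1258
scene knob 37 [ 0.6188 -0.2872  0.0107] 0.1464
wrist pan 22737 [ 0.6147 -0.2894  0.0791] 0.0966
wrist body 2688 [ 0.615  -0.2887  0.0263] 0.1252
wrist knob 902 [ 0.615  -0.2887  0.0116] 0.1465
```

View pics/s5.png

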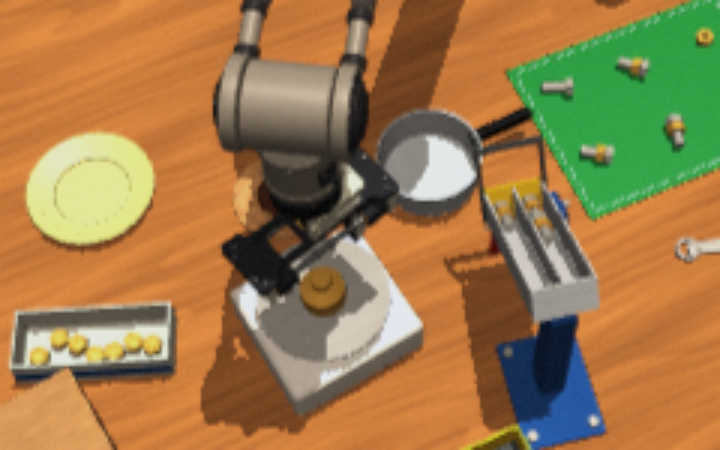

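drive_tool(
  series=[
    {"x": 0, "y": 0, "z": 0.5, "wx": 0, "wy": 0, "wz": 0, "hand": 1},
    {"x": 0, "y": 0, "z": 0.6, "wx": 0, "wy": 0, "wz": 0, "hand": 1},
    {"x": 0, "y": 0, "z": 0.4, "wx": 0, "wy": 0, "wz": 0, "hand": 1},
    {"x": 0, "y": 0, "z": 0.2, "wx": 0, "wy": 0, "wz": 0, "hand": 1},
    {"x": 0, "y": 0, "z": 0.05, "wx": 0, "wy": 0, "wz": 0, "hand": 1},
    {"x": 0, "y": 0, "z": 0, "wx": 0, "wy": 0, "wz": 0, "hand": 1},
    {"x": 0, "y": 0, "z": 0, "wx": 0, "wy": 0, "wz": 0, "hand": 0.3},
    {"x": 0, "y": 0, "z": 0, "wx": 0, "wy": 0, "wz": 0, "hand": 0},
    {"x": 0, "y": 0, "z": 0, "wx": 0, "wy": 0, "wz": 0, "hand": -0.3},
    {"x": 0, "y": 0, "z": 0, "wx": 0, "wy": 0, "wz": 0, "hand": -0.3},
  ],
)

```text
time_s: 8.85
tool_pos: [0.6176, -0.2881, 0.1083]
ee_rot: [3.141, -0.001, 0.305]
force: [0.0, 0.5, 1.1]
finger_gap: 0.702
gripper_force: 0.0
```

drive_tool(
  series=[
    {"x": 0, "y": 0, "z": 0, "wx": 0, "wy": 0, "wz": 0, "hand": -0.3},
    {"x": 0, "y": 0, "z": 0, "wx": 0, "wy": 0, "wz": 0, "hand": -0.3},
    {"x": 0, "y": 0, "z": 0, "wx": 0, "wy": 0, "wz": 0, "hand": -0.3},
    {"x": 0, "y": 0, "z": -0.1, "wx": 0, "wy": 0, "wz": 0, "hand": -0.3},
    {"x": 0, "y": 0, "z": -0.3, "wx": 0, "wy": 0, "wz": 0, "hand": -0.3},
    {"x": 0, "y": 0, "z": -0.6, "wx": 0, "wy": 0, "wz": 0, "hand": -0.3},
    {"x": 0, "y": 0, "z": -0.6, "wx": 0, "wy": 0, "wz": 0, "hand": -0.3},
    {"x": 0, "y": 0, "z": -0.3, "wx": 0, "wy": 0, "wz": 0, "hand": -0.3},
    {"x": 0, "y": 0, "z": 0, "wx": 0, "wy": 0, "wz": 0, "hand": -0.3},
  ],
)

```text
time_s: 9.75
tool_pos: [0.6181, -0.2883, 0.2051]
ee_rot: [3.139, -0.003, 0.305]
force: [0.1, -0.5, -5.1]
finger_gap: 0.574
gripper_force: 25.0
```

```bash
python3 - <<'E'
from snap import *
o=observe(); print(o["tool_pos"],o["ee_rot"],o["finger_gap"],o["gripper_force"],o["force"])
go(o,[.4113,-.2705,.0115],.305)
E
```

```text
[ 0.6181053  -0.28834021  0.20512004] [ 3.13870729e+00 -2.50878411e-03  3.04879509e-01] 0.574080488018911 24.999327800469473 [ 0.12173735 -0.45700517 -5.07446053]
shift [-3.85 -1.59  3.86] turn [ 0.02 -0.02 -0.  ]
```

drive_tool(
  series=[
    {"x": -0.4, "y": -0.17, "z": 0, "wx": 0, "wy": 0, "wz": 0, "hand": -0.3},
    {"x": -0.7, "y": -0.29, "z": 0, "wx": 0, "wy": 0, "wz": 0, "hand": -0.3},
    {"x": -0.8, "y": -0.33, "z": 0, "wx": 0, "wy": 0, "wz": 0, "hand": -0.3},
    {"x": -0.8, "y": -0.33, "z": 0, "wx": 0, "wy": 0, "wz": 0, "hand": -0.3},
    {"x": -0.6, "y": -0.25, "z": 0.3, "wx": 0, "wy": 0, "wz": 0, "hand": -0.3},
    {"x": -0.4, "y": -0.16, "z": 0.6, "wx": 0, "wy": 0, "wz": 0, "hand": -0.3},
    {"x": -0.15, "y": -0.06, "z": 0.8, "wx": 0, "wy": 0, "wz": 0, "hand": -0.3},
    {"x": 0, "y": 0, "z": 0.8, "wx": 0, "wy": 0, "wz": 0, "hand": -0.3},
    {"x": 0, "y": 0, "z": 0.6, "wx": 0, "wy": 0, "wz": 0, "hand": -0.3},
    {"x": 0, "y": 0, "z": 0.2, "wx": 0, "wy": 0, "wz": 0, "hand": -0.3},
  ],
)

```text
time_s: 10.75
tool_pos: [0.4073, -0.2677, 0.034]
ee_rot: [-3.134, 0.004, 0.305]
force: [-0.4, 0.3, -5.0]
finger_gap: 0.579
gripper_force: 25.0
```

drive_tool(
  series=[
    {"x": 0, "y": 0, "z": 0, "wx": 0, "wy": 0, "wz": 0, "hand": -0.3},
    {"x": 0, "y": 0, "z": 0, "wx": 0, "wy": 0, "wz": 0, "hand": -0.3},
  ],
)

```text
time_s: 10.95
tool_pos: [0.4104, -0.2703, 0.0384]
ee_rot: [3.141, -0.0, 0.305]
force: [0.5, -0.7, -4.7]
finger_gap: 0.577
gripper_force: 25.0
```

drive_tool(
  series=[
    {"x": 0.02, "y": 0, "z": 0.2, "wx": 0, "wy": 0, "wz": 0, "hand": -0.3},
    {"x": 0, "y": 0, "z": 0.12, "wx": 0, "wy": 0, "wz": 0, "hand": -0.3},
    {"x": 0, "y": 0, "z": 0.07, "wx": 0, "wy": 0, "wz": 0, "hand": -0.3},
    {"x": 0, "y": 0, "z": 0.04, "wx": 0, "wy": 0, "wz": 0, "hand": -0.3},
    {"x": 0, "y": 0, "z": 0.02, "wx": 0, "wy": 0, "wz": 0, "hand": -0.3},
    {"x": 0, "y": 0, "z": 0.01, "wx": 0, "wy": 0, "wz": 0, "hand": -0.3},
    {"x": 0, "y": 0, "z": 0, "wx": 0, "wy": 0, "wz": 0, "hand": -0.3},
  ],
)

```text
time_s: 11.65
tool_pos: [0.4109, -0.2697, 0.0148]
ee_rot: [3.141, -0.0, 0.305]
force: [-0.2, 0.1, -4.9]
finger_gap: 0.579
gripper_force: 25.0
```

drive_tool(
  series=[
    {"x": 0, "y": 0, "z": 0.02, "wx": 0, "wy": 0, "wz": 0, "hand": -0.3},
    {"x": 0, "y": 0, "z": 0.02, "wx": 0, "wy": 0, "wz": 0, "hand": -0.3},
    {"x": 0, "y": 0, "z": 0, "wx": 0, "wy": 0, "wz": 0, "hand": -0.3},
    {"x": 0, "y": 0, "z": 0, "wx": 0, "wy": 0, "wz": 0, "hand": -0.3},
  ],
)

```text
time_s: 12.05
tool_pos: [0.4111, -0.2698, 0.0139]
ee_rot: [3.141, -0.0, 0.305]
force: [-2.5, 1.6, 8.1]
finger_gap: 0.576
gripper_force: 25.0
```

drive_tool(
  series=[
    {"x": 0, "y": 0, "z": -0.02, "wx": 0, "wy": 0, "wz": 0, "hand": -0.3},
    {"x": 0, "y": 0, "z": 0, "wx": 0, "wy": 0, "wz": 0, "hand": 0.5},
    {"x": 0, "y": 0, "z": 0, "wx": 0, "wy": 0, "wz": 0, "hand": 1},
    {"x": 0, "y": 0, "z": 0, "wx": 0, "wy": 0, "wz": 0, "hand": 1},
    {"x": 0, "y": 0, "z": 0, "wx": 0, "wy": 0, "wz": 0, "hand": 1},
    {"x": 0, "y": 0, "z": -0.7, "wx": 0, "wy": 0, "wz": 0, "hand": 1},
    {"x": 0, "y": 0, "z": -0.9, "wx": 0, "wy": 0, "wz": 0, "hand": 1},
    {"x": 0, "y": -0.6, "z": -0.9, "wx": 0, "wy": 0, "wz": 0, "hand": 1},
    {"x": 0, "y": -0.8, "z": -0.9, "wx": 0, "wy": 0, "wz": 0, "hand": 1},
    {"x": -0.3, "y": -0.6, "z": -0.6, "wx": 0, "wy": 0, "wz": 0, "hand": 1},
  ],
)

```text
time_s: 13.05
tool_pos: [0.3698, -0.1865, 0.2048]
ee_rot: [3.14, -0.002, 0.305]
force: [1.1, 1.0, 0.2]
finger_gap: 1.002
gripper_force: 0.0
```

```bash
python3 - <<'E'
from snap import *
from m1 import *
o=observe(); print(o["tool_pos"],o["ee_rot"])
r=snap("wrist","w6"); cv2.imwrite("pics/w6.png",r["img"])
t=snap("top","t6"); s=snap("scene","s6")
for n,q in(("w",r),("t",t),("s",s)):
    W=cloud(q)
    for nm,lo,hi,b in [("body",.024,.04,(.35,.48,-.35,-.2)),("rimtop",.049,.06,(.38,.57,-.17,.02)),("handle",.03,.056,(.40,.52,.01,.09))]:
        m=edge(W,lo,hi,b)
        if m.sum()<15: print(n,nm,m.sum()); continue
        H=W[m>0]
        if nm=="handle": print(n,nm,m.sum(),H.mean(0).round(4),np.polyfit(H[:,1],H[:,0],1).round(4),H[:,1].max().round(4))
        else: print(n,nm,m.sum(),circ(outline(W,m)).round(4))
    v,u=np.indices(W.shape[:2]); G=onplane(q,np.c_[u.ravel(),v.ravel()],.004).reshape(*W.shape)
    lab=cv2.cvtColor(q["img"],cv2.COLOR_BGR2LAB)
    m=((cv2.blur(lab[...,1].astype(np.float32),(3,3))<145)&(np.hypot(G[...,0]-.4115,G[...,1]+.271)<.08)).astype(np.uint8)
    m=cv2.morphologyEx(m,cv2.MORPH_OPEN,np.ones((3,3),np.uint8))
    print(n,"pad",circ(outline(G,m)).round(4))
E
```

```text
[ 0.36975582 -0.18650982  0.20475237] [ 3.13961577e+00 -1.85776594e-03  3.05371600e-01]
w body 1490 [ 0.408  -0.2699  0.0263]
w rimtop 2145 [ 0.4638 -0.0806  0.0685]
w handle 1255 [0.4562 0.0394 0.05  ] [-0.0643  0.4587] 0.0707
w pad [ 0.4127 -0.2698  0.0581]
t body 0
t rimtop 95 [ 0.4575 -0.0717  0.0766]
t handle 74 [0.4579 0.041  0.0498] [-0.0317  0.4592] 0.0759
t pad [ 0.4077 -0.2664  0.0735]
s body 102 [ 0.4134 -0.2688  0.0244]
s rimtop 111 [ 0.4695 -0.081   0.0686]
s handle 68 [0.4636 0.0404 0.0475] [-0.0755  0.4667] 0.0706
s pad [ 0.4133 -0.2731  0.0629]
```

View pics/w6.png

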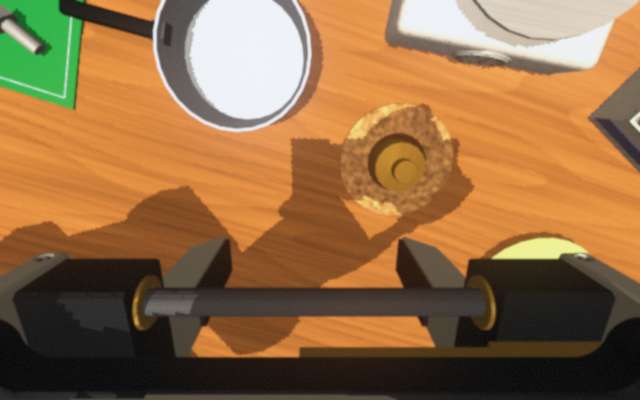

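drive_tool(
  series=[
    {"x": 0, "y": 0, "z": 0, "wx": 0, "wy": 0, "wz": -0.9, "hand": 1},
    {"x": 0, "y": 0, "z": 0, "wx": 0, "wy": 0, "wz": -0.95, "hand": 1},
    {"x": 0, "y": 0, "z": 0, "wx": 0, "wy": 0, "wz": -0.95, "hand": 1},
    {"x": 0, "y": 0, "z": 0, "wx": 0, "wy": 0, "wz": -0.95, "hand": 1},
    {"x": 0, "y": 0, "z": 0, "wx": 0, "wy": 0, "wz": -0.95, "hand": 1},
    {"x": 0, "y": 0, "z": 0, "wx": 0, "wy": 0, "wz": -0.95, "hand": 1},
    {"x": 0, "y": 0, "z": 0, "wx": 0, "wy": 0, "wz": -0.95, "hand": 1},
    {"x": 0, "y": 0, "z": 0, "wx": 0, "wy": 0, "wz": -0.95, "hand": 1},
    {"x": 0, "y": 0, "z": 0, "wx": 0, "wy": 0, "wz": -0.95, "hand": 1},
    {"x": 0, "y": 0, "z": 0, "wx": 0, "wy": 0, "wz": -0.95, "hand": 1},
  ],
)

```text
time_s: 14.2
tool_pos: [0.3694, -0.188, 0.2011]
ee_rot: [-3.14, -0.001, 1.629]
force: [0.2, -0.5, 0.3]
finger_gap: 1.005
gripper_force: 0.0
```

```bash
python3 - <<'E'
from snap import *
o=observe(); print(o["tool_pos"],o["ee_rot"],o["joints"])
go(o,[.4619,.0068,.10],1.628)
# chute geometry from fixed cameras: yellow gate, channel walls
for n in("top0.npz","scene0.npz"):
    q=load(n); W=cloud(q); hsv=cv2.cvtColor(q["img"],cv2.COLOR_BGR2HSV)
    inb=(W[...,0]>.56)&(W[...,0]<.86)&(W[...,1]>-.15)&(W[...,1]<.06)&(W[...,2]>.10)
    m=inb&(W[...,2]<.33)
    P=W[m]; 
    # grey channel: plane z = a + b*s ; fit direction by PCA in xy of points z>.17
    Q=P[P[:,2]>.17]; c=Q[:,:2].mean(0); u,s,vt=np.linalg.svd(Q[:,:2]-c,full_matrices=False); d=vt[0]*np.sign(vt[0][0]); print(n,"pca dir",d,np.arctan2(d[1],d[0]),c)
    # walls: silhouettes: rect of channel
    rect=cv2.minAreaRect((Q[:,:2]*1000).astype(np.float32)); print(rect)
    y=inb&(hsv[...,0]>20)&(hsv[...,0]<32)&(hsv[...,1]>150); Y=W[y]; print("gate",len(Y),Y.mean(0),Y.min(0),Y.max(0))
E
```

```text
[ 0.36942648 -0.18803821  0.20113759] [-3.13986100e+00 -1.26798427e-03  1.62902399e+00] [-6.56049570e-01  1.66568727e-01  1.84150619e+00 -1.94432651e-04
  1.13565674e+00 -7.14196178e-01]
shift [3.78 2.08 2.02] turn [-0.01 -0.01  0.01]
top0.npz pca dir [ 0.97302436 -0.2307024 ] -0.23279949231099822 [ 0.72102952 -0.05169406]
((696.5535278320312, -44.57377624511719), (88.57412719726562, 237.48165893554688), 80.07264709472656)
gate 55 [ 0.61272793 -0.03400759  0.16354269] [ 0.596883   -0.06793856  0.14243556] [ 0.63041873 -0.00164115  0.19441882]
scene0.npz pca dir [ 0.97440335 -0.22480685] -0.2267448031929545 [ 0.7313308  -0.05829458]
((697.0149536132812, -48.043792724609375), (90.02190399169922, 240.75784301757812), 79.84561157226562)
gate 86 [ 0.61569507 -0.03661706  0.16154286] [ 0.6023304  -0.06947329  0.14352218] [ 0.62743061 -0.00549567  0.17357904]
```

drive_tool(
  series=[
    {"x": 0.4, "y": 0.2, "z": 0, "wx": 0, "wy": 0, "wz": 0, "hand": 1},
    {"x": 0.7, "y": 0.38, "z": 0, "wx": 0, "wy": 0, "wz": 0, "hand": 1},
    {"x": 0.8, "y": 0.44, "z": 0, "wx": 0, "wy": 0, "wz": 0, "hand": 1},
    {"x": 0.8, "y": 0.44, "z": 0, "wx": 0, "wy": 0, "wz": 0, "hand": 1},
    {"x": 0.7, "y": 0.4, "z": 0.4, "wx": 0, "wy": 0, "wz": 0, "hand": 1},
    {"x": 0.38, "y": 0.22, "z": 0.8, "wx": 0, "wy": 0, "wz": 0, "hand": 1},
    {"x": 0, "y": 0, "z": 0.6, "wx": 0, "wy": 0, "wz": 0, "hand": 1},
    {"x": 0, "y": 0, "z": 0.2, "wx": 0, "wy": 0, "wz": 0, "hand": 1},
    {"x": 0, "y": 0, "z": 0, "wx": 0, "wy": 0, "wz": 0, "hand": 1},
  ],
)

```text
time_s: 15.1
tool_pos: [0.4622, 0.0066, 0.1007]
ee_rot: [-3.137, -0.001, 1.624]
force: [0.0, -0.6, 0.1]
finger_gap: 0.998
gripper_force: 0.0
```

```bash
python3 - <<'E'
from snap import *
from m1 import *
o=observe(); print(o["tool_pos"],o["ee_rot"])
go(o,[.4619,.0068,.023],1.628)
for n in("top0.npz","scene0.npz"):
    q=load(n); W=cloud(q)
    m=(W[...,0]>.56)&(W[...,0]<.86)&(W[...,1]>-.15)&(W[...,1]<.06)&(W[...,2]>.10)&(W[...,2]<.33)
    P=W[m]; yaw=-.173; lip=np.array([.625,-.036])
    for it in range(4):
        c,s=np.cos(yaw),np.sin(yaw); d=P[:,:2]-lip; S=d@[c,s]; T=d@[-s,c]; H=P[:,2]-.135-S*np.tan(np.pi/6)
        ok=(abs(T)<.045)&(S>.0)&(S<.2)&(H>.025)&(H<.055)
        bins=np.arange(.02,.18,.012); e=[]
        for b in bins:
            k=ok&(S>=b)&(S<b+.012)
            if k.sum()>3: e.append((b+.006,T[k].min(),T[k].max()))
        e=np.array(e); fl=np.polyfit(e[:,0],e[:,1],1); fr=np.polyfit(e[:,0],e[:,2],1)
        yaw+=(fl[0]+fr[0])/2; mid=(fl[1]+fr[1])/2; lip=lip+mid*np.array([-s,c])
    fl_=(abs(T)<.03)&(S>.09)&(S<.17)&(H<.012)&(H>-.02)
    a=np.polyfit(S[fl_],P[fl_,2],1); s0=(.135-a[1])/a[0]
    print(n,"yaw",yaw,"width",fr[1]-fl[1],"floor slope deg",np.degrees(np.arctan(a[0])),fl_.sum(),"lip s",s0,"lip",lip+s0*np.array([c,s]),"top end s",S[abs(T)<.04].max()-s0, "wallH",np.percentile(H[ok],[50,90]))
E
```

```text
[0.46222427 0.00655728 0.10067515] [-3.13710518e+00 -7.40362798e-04  1.62366381e+00]
shift [0.   0.   1.55] turn [-0.03 -0.01 -0.03]
top0.npz yaw -0.22284084294132334 width 0.08002332220842517 floor slope deg 29.42567098412925 430 lip s 0.003306016577832415 lip [ 0.62878556 -0.03348179] top end s 0.188396095717922 wallH [0.03555434 0.04359899]
scene0.npz yaw -0.22704729260445883 width 0.08110651851442804 floor slope deg 30.47609298933449 134 lip s 0.009897619240400982 lip [ 0.63477028 -0.03721156] top end s 0.18368694626995608 wallH [0.03393421 0.03954232]
```

drive_tool(
  series=[
    {"x": 0, "y": 0, "z": 0.4, "wx": 0, "wy": 0, "wz": -0.03, "hand": 1},
    {"x": 0, "y": 0, "z": 0.5, "wx": 0, "wy": 0, "wz": 0, "hand": 0.7},
    {"x": 0, "y": 0, "z": 0.4, "wx": 0, "wy": 0, "wz": 0, "hand": 0.4},
    {"x": 0, "y": 0, "z": 0.25, "wx": 0, "wy": 0, "wz": 0, "hand": 0.2},
    {"x": 0, "y": 0, "z": 0, "wx": 0, "wy": 0, "wz": 0, "hand": 0},
    {"x": 0, "y": 0, "z": 0, "wx": 0, "wy": 0, "wz": 0, "hand": -0.3},
    {"x": 0, "y": 0, "z": 0, "wx": 0, "wy": 0, "wz": 0, "hand": -0.5},
    {"x": 0, "y": 0, "z": 0, "wx": 0, "wy": 0, "wz": 0, "hand": -0.6},
    {"x": 0, "y": 0, "z": 0, "wx": 0, "wy": 0, "wz": 0, "hand": -0.7},
    {"x": 0, "y": 0, "z": 0, "wx": 0, "wy": 0, "wz": 0, "hand": -0.8},
  ],
  newtons=20,
)

```text
time_s: 16.1
tool_pos: [0.4632, 0.0069, 0.0255]
ee_rot: [3.141, 0.0, 1.629]
force: [-0.2, -0.4, -0.1]
finger_gap: 0.263
gripper_force: 0.0
```

drive_tool(
  series=[
    {"x": 0, "y": 0, "z": 0, "wx": 0, "wy": 0, "wz": 0, "hand": -1},
    {"x": 0, "y": 0, "z": 0, "wx": 0, "wy": 0, "wz": 0, "hand": -1},
    {"x": 0, "y": 0, "z": 0, "wx": 0, "wy": 0, "wz": 0, "hand": -1},
    {"x": 0, "y": 0, "z": 0, "wx": 0, "wy": 0, "wz": 0, "hand": -1},
    {"x": 0, "y": 0, "z": 0, "wx": 0, "wy": 0, "wz": 0, "hand": -1},
  ],
  newtons=60,
)

```text
time_s: 16.6
tool_pos: [0.4629, 0.0069, 0.0252]
ee_rot: [-3.141, 0.0, 1.628]
force: [-2.1, -0.1, 4.2]
finger_gap: 0.15
gripper_force: 59.7
```

drive_tool(
  series=[
    {"x": 0, "y": 0, "z": -0.1, "wx": 0, "wy": 0, "wz": 0, "hand": -1},
    {"x": 0, "y": 0, "z": -0.3, "wx": 0, "wy": 0, "wz": 0, "hand": -1},
    {"x": 0, "y": 0, "z": -0.3, "wx": 0, "wy": 0, "wz": 0, "hand": -1},
    {"x": 0, "y": 0, "z": -0.2, "wx": 0, "wy": 0, "wz": 0, "hand": -1},
    {"x": 0, "y": 0, "z": 0, "wx": 0, "wy": 0, "wz": -0.4, "hand": -1},
    {"x": 0, "y": 0, "z": 0, "wx": 0, "wy": 0, "wz": -0.7, "hand": -1},
    {"x": 0, "y": 0, "z": 0, "wx": 0, "wy": 0, "wz": -0.7, "hand": -1},
    {"x": 0, "y": 0, "z": 0, "wx": 0, "wy": 0, "wz": -0.7, "hand": -1},
    {"x": 0, "y": 0, "z": 0, "wx": 0, "wy": 0, "wz": -0.7, "hand": -1},
    {"x": 0, "y": 0, "z": 0, "wx": 0, "wy": 0, "wz": -0.7, "hand": -1},
  ],
)

```text
time_s: 17.6
tool_pos: [0.4629, 0.0069, 0.0702]
ee_rot: [-3.141, -0.0, 2.177]
force: [0.1, 0.0, -0.3]
finger_gap: 0.149
gripper_force: 59.7
```

```bash
python3 - <<'E'
from snap import *
from m1 import *
o=observe(); print(o["tool_pos"],o["ee_rot"],o["finger_gap"],o["gripper_force"],o["force"])
go(o,[.4555,.0037,.070],2.917)
for n in("top","scene"):
    q=snap(n,n+"7"); W=cloud(q)
    a=o["ee_rot"][2]; c=o["tool_pos"][:2]-.088*np.array([np.cos(a),np.sin(a)])
    k=(np.hypot(W[...,0]-c[0],W[...,1]-c[1])<.085)&(W[...,2]>.08)&(W[...,2]<.12)&~((np.hypot(W[...,0]-o["tool_pos"][0],W[...,1]-o["tool_pos"][1])<.06))
    P=W[k]; rel=(P[:,:2]-c)@[np.cos(a),np.sin(a)]; print(n,k.sum(),"far rim z",np.median(P[rel<-.04][:,2]),"near",np.median(P[rel>.0][:,2]) if (rel>0).sum() else None, circ(outline(W,k.astype(np.uint8))).round(4),c)
E
```

```text
[0.46292288 0.00690828 0.07015623] [-3.14139421e+00 -1.22123750e-04  2.17701895e+00] 0.14872563504881184 59.722493290901184 [ 0.06599406  0.00831952 -0.29719064]
shift [ 0.03 -0.16  0.  ] turn [-0.  -0.  -5.3]
top 130 far rim z 0.09425485989557059 near 0.09871334626738881 [ 0.5129 -0.0612  0.0674] [ 0.5130624  -0.06541066]
scene 144 far rim z 0.09465023229381186 near 0.09125832228562425 [ 0.5173 -0.0648  0.0677] [ 0.5130624  -0.06541066]
```

drive_tool(
  series=[
    {"x": 0.03, "y": -0.16, "z": 0, "wx": 0, "wy": 0, "wz": -0.5, "hand": -1},
    {"x": 0, "y": 0, "z": 0, "wx": 0, "wy": 0, "wz": -0.7, "hand": -1},
    {"x": 0, "y": 0, "z": 0, "wx": 0, "wy": 0, "wz": -0.7, "hand": -1},
    {"x": 0, "y": 0, "z": 0, "wx": 0, "wy": 0, "wz": -0.7, "hand": -1},
    {"x": 0, "y": 0, "z": 0, "wx": 0, "wy": 0, "wz": -0.7, "hand": -1},
    {"x": 0, "y": 0, "z": 0, "wx": 0, "wy": 0, "wz": -0.7, "hand": -1},
    {"x": 0, "y": 0, "z": 0, "wx": 0, "wy": 0, "wz": -0.7, "hand": -1},
    {"x": 0, "y": 0, "z": 0, "wx": 0, "wy": 0, "wz": -0.5, "hand": -1},
    {"x": 0, "y": 0, "z": 0, "wx": 0, "wy": 0, "wz": -0.1, "hand": -1},
    {"x": 0, "y": 0, "z": 0, "wx": 0, "wy": 0, "wz": 0, "hand": -1},
  ],
)

```text
time_s: 18.7
tool_pos: [0.4555, 0.0036, 0.0701]
ee_rot: [-3.141, -0.0, 2.91]
force: [-0.7, -0.2, -1.8]
finger_gap: 0.15
gripper_force: 59.7
```

```bash
python3 - <<'E'
from snap import *
from m1 import *
o=observe(); print(o["tool_pos"],o["ee_rot"],o["finger_gap"],o["force"])
go(o,[.4994,-.0064,.072],2.917)
c=np.array([.9748,-.2231]); lip=np.array([.631,-.0365]); a=o["ee_rot"][2]
for n in("top","scene"):
    q=snap(n,n+"8"); W=cloud(q)
    p=o["tool_pos"][:2]-.088*np.array([np.cos(a),np.sin(a)])
    R=np.hypot(W[...,0]-p[0],W[...,1]-p[1])
    k=(R<.085)&(W[...,2]>.085)&(W[...,2]<.108)&(np.hypot(W[...,0]-o["tool_pos"][0],W[...,1]-o["tool_pos"][1])>.06)
    P=W[k]; rel=(P[:,:2]-p)@[np.cos(a),np.sin(a)]
    cc=circ(outline(W,k.astype(np.uint8))); d=cc[:2]-lip
    print(n,k.sum(),"far z",np.median(P[rel<-.04][:,2]),"near",np.median(P[rel>.0][:,2]),cc.round(4),p,"s,t",d@c,d@[.2231,.9748])
    if n=="scene": cv2.imwrite("pics/s8.png",cv2.resize(q["img"][150:300,240:440],None,fx=4,fy=4,interpolation=cv2.INTER_CUBIC))
E
```

```text
[0.45552559 0.00359271 0.07014912] [-3.14147746e+00 -1.06133156e-04  2.91027075e+00] 0.15014904604238652 [-0.74295922 -0.17478146 -1.75862994]
shift [-0.9   0.01 -0.04] turn [-0.   -0.   -0.05]
top 95 far z 0.0935072056952897 near 0.09820141852274555 [ 0.5426 -0.0162  0.0646] [ 0.54118163 -0.01658256] s,t -0.09073018855693012 2.9842453716331514e-05
scene 80 far z 0.09621099547327439 near 0.09435021445064606 [ 0.5461 -0.0178  0.0665] [ 0.54118163 -0.01658256] s,t -0.08698503960349094 -0.0006944303790253612
```

View pics/s8.png

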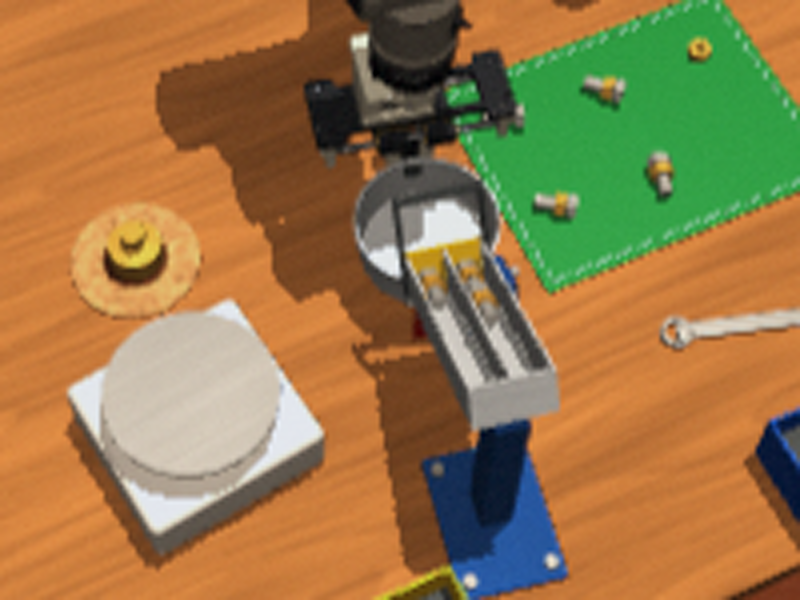

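drive_tool(
  series=[
    {"x": -0.15, "y": 0, "z": 0, "wx": 0, "wy": 0, "wz": 0, "hand": -1},
    {"x": -0.2, "y": 0, "z": 0, "wx": 0, "wy": 0, "wz": 0, "hand": -1},
    {"x": -0.15, "y": 0, "z": 0, "wx": 0, "wy": 0, "wz": 0, "hand": -1},
    {"x": -0.15, "y": 0, "z": 0, "wx": 0, "wy": 0, "wz": 0, "hand": -1},
    {"x": -0.15, "y": 0, "z": 0, "wx": 0, "wy": 0, "wz": 0, "hand": -1},
    {"x": -0.1, "y": 0, "z": 0, "wx": 0, "wy": 0, "wz": 0, "hand": -1},
    {"x": 0, "y": 0, "z": 0, "wx": 0, "wy": 0, "wz": 0, "hand": -1},
    {"x": 0, "y": 0, "z": 0, "wx": 0, "wy": 0, "wz": 0, "hand": -1},
    {"x": 0, "y": 0, "z": 0, "wx": 0, "wy": 0, "wz": 0, "hand": -1},
  ],
)

```text
time_s: 19.7
tool_pos: [0.4989, -0.0065, 0.0698]
ee_rot: [-3.141, -0.001, 2.913]
force: [2.8, 0.7, -7.8]
finger_gap: 0.148
gripper_force: 60.0
```

```bash
python3 - <<'E'
from snap import *
q=snap("scene","s9"); cv2.imwrite("pics/s9.png",cv2.resize(q["img"][170:270,290:410],None,fx=5,fy=5,interpolation=cv2.INTER_CUBIC))
E
```

```text
(no output)
```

View pics/s9.png

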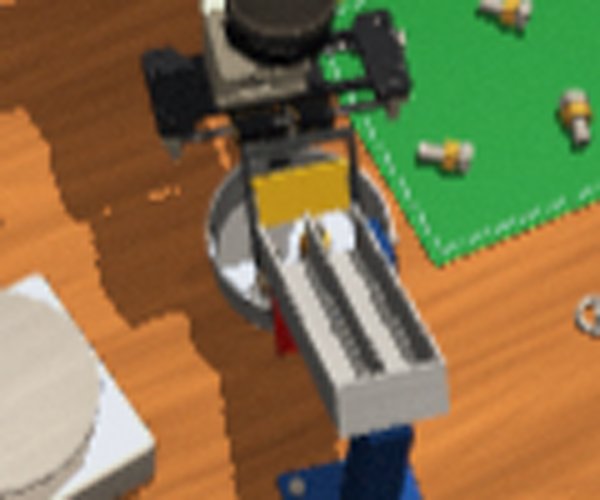

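drive_tool(
  series=[
    {"x": 0, "y": 0, "z": 0, "wx": 0, "wy": 0, "wz": 0, "hand": -1},
    {"x": 0, "y": 0, "z": 0, "wx": 0, "wy": 0, "wz": 0, "hand": -1},
    {"x": 0, "y": 0, "z": 0, "wx": 0, "wy": 0, "wz": 0, "hand": -1},
    {"x": 0, "y": 0, "z": 0, "wx": 0, "wy": 0, "wz": 0, "hand": -1},
    {"x": 0, "y": 0, "z": 0, "wx": 0, "wy": 0, "wz": 0, "hand": -1},
    {"x": 0, "y": 0, "z": 0, "wx": 0, "wy": 0, "wz": 0, "hand": -1},
    {"x": 0, "y": 0, "z": 0, "wx": 0, "wy": 0, "wz": 0, "hand": -1},
  ],
)

```text
time_s: 20.45
tool_pos: [0.4994, -0.0066, 0.0702]
ee_rot: [-3.141, 0.0, 2.913]
force: [-1.9, -0.4, -5.0]
finger_gap: 0.15
gripper_force: 60.0
```

drive_tool(
  series=[
    {"x": 0.15, "y": 0, "z": 0, "wx": 0, "wy": 0, "wz": 0, "hand": -1},
    {"x": 0.2, "y": 0, "z": 0, "wx": 0, "wy": 0, "wz": 0, "hand": -1},
    {"x": 0.25, "y": 0, "z": 0, "wx": 0, "wy": 0, "wz": 0, "hand": -1},
    {"x": 0.3, "y": 0, "z": 0, "wx": 0, "wy": 0, "wz": 0, "hand": -1},
    {"x": 0.3, "y": 0, "z": 0, "wx": 0, "wy": 0, "wz": 0, "hand": -1},
    {"x": 0.15, "y": 0, "z": 0, "wx": 0, "wy": 0, "wz": 0, "hand": -1},
    {"x": 0, "y": 0, "z": 0, "wx": 0, "wy": 0, "wz": 0, "hand": -1},
    {"x": 0, "y": 0, "z": 0, "wx": 0, "wy": 0, "wz": 0, "hand": -1},
  ],
)

```text
time_s: 21.25
tool_pos: [0.4345, 0.0086, 0.0706]
ee_rot: [3.142, 0.002, 2.913]
force: [-0.0, -0.6, -3.0]
finger_gap: 0.148
gripper_force: 60.0
```

```bash
python3 - <<'E'
from snap import *
o=observe(); print(o["joints"])
q=snap("scene","s10"); t=snap("top","t10")
a=cv2.resize(q["img"][150:260,280:440],None,fx=4,fy=4,interpolation=cv2.INTER_CUBIC)
b=cv2.resize(t["img"][120:250,180:340],None,fx=4,fy=4,interpolation=cv2.INTER_CUBIC)
c=np.vstack([a,b]); c=cv2.resize(c,None,fx=.62,fy=.62,interpolation=cv2.INTER_AREA); cv2.imwrite("pics/m10.png",c); print(c.shape)
E
```

```text
[-1.56958270e-01  3.90916927e-01  1.96928216e+00 -1.19321339e-04
  7.79361408e-01 -1.49910138e+00]
(595, 397, 3)
```

View pics/m10.png

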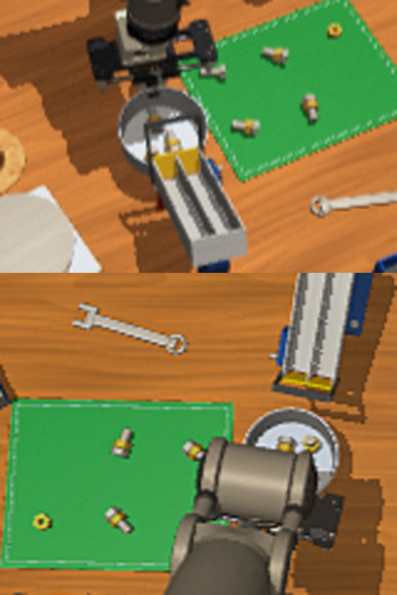

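drive_tool(
  series=[
    {"x": 0.08, "y": -0.2, "z": 0, "wx": 0, "wy": 0, "wz": 0, "hand": -1},
    {"x": 0.14, "y": -0.4, "z": 0, "wx": 0, "wy": 0, "wz": 0, "hand": -1},
    {"x": 0.16, "y": -0.5, "z": 0, "wx": 0, "wy": 0, "wz": 0, "hand": -1},
    {"x": 0.14, "y": -0.4, "z": 0, "wx": 0, "wy": 0, "wz": 0, "hand": -1},
    {"x": 0.1, "y": -0.27, "z": 0.1, "wx": 0, "wy": 0, "wz": 0, "hand": -1},
    {"x": 0, "y": 0, "z": 0.3, "wx": 0, "wy": 0, "wz": 0, "hand": -1},
    {"x": 0, "y": 0, "z": 0.3, "wx": 0, "wy": 0, "wz": 0, "hand": -1},
    {"x": 0, "y": 0, "z": 0.1, "wx": 0, "wy": 0, "wz": 0, "hand": -1},
    {"x": 0, "y": 0, "z": 0.04, "wx": 0, "wy": 0, "wz": 0, "hand": -1},
    {"x": 0, "y": 0, "z": 0, "wx": 0, "wy": 0, "wz": 0, "hand": -1},
  ],
)

```text
time_s: 22.35
tool_pos: [0.3829, -0.0706, 0.0284]
ee_rot: [-3.141, -0.001, 2.913]
force: [-4.7, -1.1, 3.4]
finger_gap: 0.147
gripper_force: 60.0
```

drive_tool(
  series=[
    {"x": 0, "y": 0, "z": 0.03, "wx": 0, "wy": 0, "wz": 0, "hand": -1},
    {"x": 0, "y": 0, "z": 0.02, "wx": 0, "wy": 0, "wz": 0, "hand": -1},
    {"x": 0, "y": 0, "z": 0, "wx": 0, "wy": 0, "wz": 0, "hand": -1},
  ],
)

```text
time_s: 22.65
tool_pos: [0.3833, -0.0706, 0.0261]
ee_rot: [-3.141, 0.0, 2.913]
force: [-4.9, 0.4, 5.0]
finger_gap: 0.146
gripper_force: 60.0
```

drive_tool(
  series=[
    {"x": 0, "y": 0, "z": 0, "wx": 0, "wy": 0, "wz": 0, "hand": -0.5},
    {"x": 0, "y": 0, "z": 0, "wx": 0, "wy": 0, "wz": 0, "hand": 0},
    {"x": 0, "y": 0, "z": 0, "wx": 0, "wy": 0, "wz": 0, "hand": 0.2},
    {"x": 0, "y": 0, "z": 0, "wx": 0, "wy": 0, "wz": 0, "hand": 0.2},
    {"x": 0, "y": 0, "z": -0.4, "wx": 0, "wy": 0, "wz": 0, "hand": 0.2},
    {"x": 0, "y": 0, "z": -0.8, "wx": 0, "wy": 0, "wz": 0, "hand": 0.2},
    {"x": 0, "y": 0, "z": -0.9, "wx": 0, "wy": 0, "wz": 0, "hand": 0.2},
    {"x": 0, "y": 0, "z": -0.9, "wx": 0, "wy": 0, "wz": 0, "hand": 0.2},
    {"x": 0, "y": 0.4, "z": -0.7, "wx": 0, "wy": 0, "wz": 0, "hand": 0.2},
    {"x": 0, "y": 0.8, "z": -0.3, "wx": 0, "wy": 0, "wz": 0, "hand": 0.2},
  ],
  newtons=30,
)

```text
time_s: 23.65
tool_pos: [0.3986, -0.013, 0.2292]
ee_rot: [-3.141, 0.007, 2.91]
force: [-0.5, 0.8, -1.1]
finger_gap: 0.598
gripper_force: 0.0
```

drive_tool(
  series=[
    {"x": 0, "y": 0.8, "z": 0, "wx": 0, "wy": 0, "wz": 0, "hand": 0.2},
    {"x": 0, "y": 0.8, "z": 0, "wx": 0, "wy": 0, "wz": 0, "hand": 0.2},
    {"x": 0, "y": 0.8, "z": 0, "wx": 0, "wy": 0, "wz": 0, "hand": 0.2},
    {"x": -0.2, "y": 0.8, "z": 0, "wx": 0, "wy": 0, "wz": 0, "hand": 0.2},
    {"x": -0.5, "y": 0.8, "z": 0, "wx": 0, "wy": 0, "wz": 0, "hand": 0.2},
    {"x": -0.8, "y": 0.6, "z": 0, "wx": 0, "wy": 0, "wz": 0, "hand": 0.2},
    {"x": -0.7, "y": 0.3, "z": 0, "wx": 0, "wy": 0, "wz": 0, "hand": 0.2},
    {"x": -0.5, "y": 0.1, "z": 0, "wx": 0, "wy": 0, "wz": 0, "hand": 0.2},
    {"x": -0.3, "y": 0, "z": 0, "wx": 0, "wy": 0, "wz": 0, "hand": 0.2},
    {"x": 0, "y": 0, "z": 0, "wx": 0, "wy": 0, "wz": 0, "hand": 0.2},
  ],
)

```text
time_s: 24.65
tool_pos: [0.601, 0.197, 0.2244]
ee_rot: [-3.141, -0.001, 2.912]
force: [-0.4, 0.3, -0.1]
finger_gap: 0.599
gripper_force: 0.0
```

```bash
cat > bolts.py <<'E'
from snap import *
def bolts(q):
    W=cloud(q); hsv=cv2.cvtColor(q["img"],cv2.COLOR_BGR2HSV)
    v,u=np.indices(W.shape[:2]); G=onplane(q,np.c_[u.ravel(),v.ravel()],.014).reshape(*W.shape)
    inm=(G[...,0]>.36)&(G[...,0]<.62)&(G[...,1]>.09)&(G[...,1]<.43)
    green=(hsv[...,0]>50)&(hsv[...,0]<75)&(hsv[...,1]>120)
    m=(inm&~green).astype(np.uint8)
    n,lab,st,_=cv2.connectedComponentsWithStats(m); out=[]
    for i in range(1,n):
        k=lab==i; A=G[k][:,:2]; c=A.mean(0); e,V=np.linalg.eigh(np.cov(A.T)) if k.sum()>8 else (0,0)
        if k.sum()<=8: continue
        d=V[:,1]; p=(A-c)@d; L=p.max()-p.min(); w=(A-c)@V[:,0]
        if L>.07 or L<.012 : continue
        # wide side = block
        if np.ptp(w[p>L*.1])>np.ptp(w[p<-L*.1]): d=-d; p=-p
        yel=k&(hsv[...,0]>18)&(hsv[...,0]<34)&(hsv[...,1]>120)
        hi=np.nanpercentile(W[k][:,2],90)
        # d points to stub end; block centre 11 mm in from the head end
        blk=c+d*(p.min()+.011); ny=yel.sum()
        print("n",k.sum(),"yel",ny,"L",L.round(4),"w",np.ptp(w).round(4),"block",blk.round(4),"nut",(G[yel][:,:2].mean(0).round(4) if ny else None),"axis",np.arctan2(d[1],d[0]).round(3),"ztop",hi.round(4))
E
python3 - <<'E'
from bolts import *
o=observe(); print(o["tool_pos"],o["ee_rot"])
q=snap("wrist","w11"); cv2.imwrite("pics/w11.png",q["img"]); bolts(q)
print("top"); bolts(load("t10.npz")); print("scene"); bolts(snap("scene","s11"))
E
```

```text
[0.60097396 0.19699996 0.2243692 ] [-3.14090031e+00 -6.81814218e-04  2.91219015e+00]
n 561 yel 177 L 0.0382 w 0.0229 block [0.442  0.2564] nut [0.4377 0.2457] axis -1.895 ztop 0.0243
n 918 yel 0 L 0.0481 w 0.0265 block [0.4243 0.1478] nut None axis -2.032 ztop 0.0237
n 773 yel 210 L 0.0444 w 0.0267 block [0.5408 0.2489] nut [0.5472 0.2465] axis -0.326 ztop 0.0239
n 751 yel 210 L 0.0454 w 0.0268 block [0.5408 0.142 ] nut [0.5366 0.1358] axis -2.143 ztop 0.024
top
n 67 yel 19 L 0.043 w 0.0288 block [0.5427 0.2527] nut [0.5503 0.251 ] axis -0.274 ztop 0.0298
n 71 yel 16 L 0.0455 w 0.0263 block [0.4418 0.2589] nut [0.4373 0.2543] axis -2.361 ztop 0.0281
n 40 yel 30 L 0.0262 w 0.023 block [0.4317 0.3684] nut [0.4322 0.3659] axis -1.478 ztop 0.0187
scene
n 47 yel 0 L 0.0426 w 0.0252 block [0.4246 0.1446] nut None axis -1.974 ztop 0.0255
n 57 yel 12 L 0.048 w 0.0253 block [0.54   0.2531] nut [0.5473 0.2508] axis -0.421 ztop 0.0261
n 59 yel 11 L 0.0411 w 0.0287 block [0.5435 0.1436] nut [0.5394 0.1389] axis -2.186 ztop 0.0253
```

View pics/w11.png

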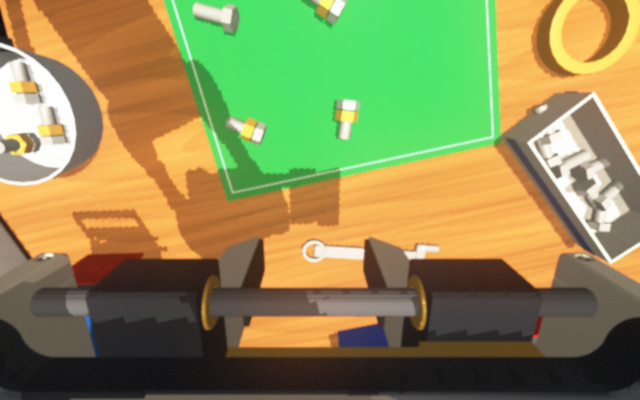

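drive_tool(
  series=[
    {"x": 0.45, "y": 0.25, "z": 0, "wx": 0, "wy": 0, "wz": 0, "hand": 0.2},
    {"x": 0.6, "y": 0.32, "z": 0.2, "wx": 0, "wy": 0, "wz": 0, "hand": 0.2},
    {"x": 0.4, "y": 0.2, "z": 0.6, "wx": 0, "wy": 0, "wz": 0, "hand": 0.2},
    {"x": 0, "y": 0, "z": 0.8, "wx": 0, "wy": 0, "wz": 0.4, "hand": 0.2},
    {"x": 0, "y": 0, "z": 0.9, "wx": 0, "wy": 0, "wz": 0.4, "hand": 0.2},
    {"x": 0, "y": 0, "z": 0.7, "wx": 0, "wy": 0, "wz": 0, "hand": 0.2},
    {"x": 0, "y": 0, "z": 0.4, "wx": 0, "wy": 0, "wz": 0, "hand": 0.2},
    {"x": 0, "y": 0, "z": 0.1, "wx": 0, "wy": 0, "wz": 0, "hand": 0.2},
    {"x": 0, "y": 0, "z": 0, "wx": 0, "wy": 0, "wz": 0, "hand": 0.2},
    {"x": 0, "y": 0, "z": 0, "wx": 0, "wy": 0, "wz": 0, "hand": 0.2},
  ],
)

```text
time_s: 25.75
tool_pos: [0.5385, 0.2518, 0.0424]
ee_rot: [3.14, 0.002, 2.801]
force: [-0.8, -0.9, 0.3]
finger_gap: 0.604
gripper_force: 0.0
```

```bash
python3 - <<'E'
from bolts import *
o=observe(); go(o,[.539,.2508,.008],2.80)
print("scene"); bolts(snap("scene","s12"))
E
```

```text
shift [-0.01 -0.02  0.69] turn [0.01 0.02 0.01]
scene
n 45 yel 0 L 0.0419 w 0.0249 block [0.4249 0.1441] nut None axis -2.006 ztop 0.0247
n 58 yel 5 L 0.0481 w 0.0253 block [0.5401 0.2533] nut [0.5501 0.2504] axis -0.418 ztop 0.025
n 61 yel 5 L 0.0445 w 0.0287 block [0.5435 0.1436] nut [0.538 0.14 ] axis -2.186 ztop 0.0267
```

drive_tool(
  series=[
    {"x": 0, "y": -0.02, "z": 0.35, "wx": 0, "wy": 0, "wz": 0, "hand": 0.1},
    {"x": 0, "y": 0, "z": 0.25, "wx": 0, "wy": 0, "wz": 0, "hand": 0},
    {"x": 0, "y": 0, "z": 0.09, "wx": 0, "wy": 0, "wz": 0, "hand": -0.2},
    {"x": 0, "y": 0, "z": 0, "wx": 0, "wy": 0, "wz": 0, "hand": -0.4},
    {"x": 0, "y": 0, "z": 0, "wx": 0, "wy": 0, "wz": 0, "hand": -0.8},
    {"x": 0, "y": 0, "z": 0, "wx": 0, "wy": 0, "wz": 0, "hand": -0.9},
    {"x": 0, "y": 0, "z": 0, "wx": 0, "wy": 0, "wz": 0, "hand": -0.9},
    {"x": 0, "y": 0, "z": 0, "wx": 0, "wy": 0, "wz": 0, "hand": -0.9},
    {"x": 0, "y": 0, "z": 0, "wx": 0, "wy": 0, "wz": 0, "hand": -0.9},
    {"x": 0, "y": 0, "z": 0, "wx": 0, "wy": 0, "wz": 0, "hand": -0.9},
  ],
)

```text
time_s: 26.8
tool_pos: [0.5379, 0.2506, 0.0066]
ee_rot: [3.141, 0.001, 2.801]
force: [-0.6, 0.6, 2.6]
finger_gap: 0.256
gripper_force: 30.0
```

drive_tool(
  series=[
    {"x": 0, "y": 0, "z": 0, "wx": 0, "wy": 0, "wz": 0, "hand": -0.9},
    {"x": 0, "y": 0, "z": -0.3, "wx": 0, "wy": 0, "wz": 0, "hand": -0.9},
    {"x": 0, "y": 0, "z": -0.7, "wx": 0, "wy": 0, "wz": 0, "hand": -0.9},
    {"x": 0, "y": 0, "z": -0.9, "wx": 0, "wy": 0, "wz": 0, "hand": -0.9},
    {"x": 0, "y": 0, "z": -0.9, "wx": 0, "wy": 0, "wz": 0, "hand": -0.9},
    {"x": 0, "y": 0, "z": -0.6, "wx": 0, "wy": 0, "wz": 0, "hand": -0.9},
  ],
)

```text
time_s: 27.4
tool_pos: [0.5381, 0.2506, 0.1792]
ee_rot: [3.14, 0.002, 2.801]
force: [1.1, -0.1, -1.0]
finger_gap: 0.255
gripper_force: 30.0
```

```bash
python3 - <<'E'
from bolts import *
from m1 import *
o=observe(); print(o["tool_pos"],o["ee_rot"],o["finger_gap"])
q=snap("scene","s13"); bolts(q); W=cloud(q)
t=snap("top","t13")
for n,q in(("s",q),("t",t)):
    W=cloud(q); m=edge(W,.045,.062,(.38,.57,-.17,.0))
    print(n,m.sum(),circ(outline(W,m)).round(4),np.median(W[m>0][:,2]))
go(o,[.467,-.091,.16],2.80)
E
```

```text
[0.53807559 0.25062455 0.17917341] [3.13992964e+00 2.36612281e-03 2.80129583e+00] 0.2545104793537731
n 56 yel 10 L 0.0423 w 0.0322 block [0.4402 0.2566] nut [0.4359 0.2524] axis -2.283 ztop 0.0266
n 45 yel 0 L 0.0419 w 0.0249 block [0.4249 0.1441] nut None axis -2.006 ztop 0.0242
n 59 yel 5 L 0.0444 w 0.0286 block [0.5436 0.1436] nut [0.538 0.14 ] axis -2.15 ztop 0.0244
s 170 [ 0.4715 -0.089   0.0668] 0.05110209326601789
t 161 [ 0.469  -0.0863  0.0681] 0.0532910829447828
shift [-0.94 -6.92  0.37] turn [0.01 0.02 0.01]
```

drive_tool(
  series=[
    {"x": 0.4, "y": -0.4, "z": 0, "wx": 0, "wy": 0, "wz": 0, "hand": -0.9},
    {"x": 0.4, "y": -0.8, "z": 0, "wx": 0, "wy": 0, "wz": 0, "hand": -0.9},
    {"x": 0.2, "y": -0.9, "z": 0, "wx": 0, "wy": 0, "wz": 0, "hand": -0.9},
    {"x": 0, "y": -0.9, "z": 0, "wx": 0, "wy": 0, "wz": 0, "hand": -0.9},
    {"x": -0.2, "y": -0.9, "z": 0, "wx": 0, "wy": 0, "wz": 0, "hand": -0.9},
    {"x": -0.4, "y": -0.9, "z": 0, "wx": 0, "wy": 0, "wz": 0, "hand": -0.9},
    {"x": -0.5, "y": -0.8, "z": 0, "wx": 0, "wy": 0, "wz": 0, "hand": -0.9},
    {"x": -0.5, "y": -0.7, "z": 0, "wx": 0, "wy": 0, "wz": 0, "hand": -0.9},
    {"x": -0.34, "y": -0.5, "z": 0, "wx": 0, "wy": 0, "wz": 0, "hand": -0.9},
    {"x": 0, "y": -0.12, "z": 0, "wx": 0, "wy": 0, "wz": 0, "hand": -0.9},
  ],
)

```text
time_s: 28.5
tool_pos: [0.4666, -0.0944, 0.175]
ee_rot: [-3.141, -0.001, 2.798]
force: [-0.2, 0.5, -0.1]
finger_gap: 0.256
gripper_force: 30.0
```

```bash
python3 - <<'E'
from bolts import *
o=observe(); print(o["tool_pos"],o["ee_rot"],o["finger_gap"])
q=load("w11.npz"); W=cloud(q); C=np.array([.469+.003,-.09])
k=(np.hypot(W[...,0]-C[0],W[...,1]-C[1])<.055)&(W[...,2]>.014)&(W[...,2]<.04)
n,lab,st,_=cv2.connectedComponentsWithStats(k.astype(np.uint8))
for i in range(1,n):
    if st[i,4]>40: P=W[lab==i]; print(st[i,4],(P.mean(0)[:2]-C).round(3),(P.min(0)[:2]-C).round(3),(P.max(0)[:2]-C).round(3),P[:,2].max())
go(o,[.469,-.09,.045],2.80)
E
```

```text
[ 0.46661142 -0.09435638  0.17495049] [-3.14090309e+00 -9.24723647e-04  2.79777308e+00] 0.25591229907074703
770 [-0.034  0.005] [-0.055 -0.008] [-0.016  0.014] 0.02676551903896579
749 [0.013 0.012] [-0.012 -0.002] [0.032 0.02 ] 0.02722445533464568
488 [ 0.021 -0.025] [ 0.009 -0.041] [ 0.033 -0.018] 0.03990995030870542
shift [-0.02  0.1   2.6 ] turn [-0.   -0.01 -0.02]
```

drive_tool(
  series=[
    {"x": 0.32, "y": 0.45, "z": 0.2, "wx": 0, "wy": 0, "wz": 0, "hand": -0.9},
    {"x": 0, "y": 0, "z": 0.6, "wx": 0, "wy": 0, "wz": 0, "hand": -0.9},
    {"x": 0, "y": 0, "z": 0.8, "wx": 0, "wy": 0, "wz": 0, "hand": -0.9},
    {"x": 0, "y": 0, "z": 0.6, "wx": 0, "wy": 0, "wz": 0, "hand": -0.9},
    {"x": 0, "y": 0, "z": 0.3, "wx": 0, "wy": 0, "wz": 0, "hand": -0.9},
    {"x": 0, "y": 0, "z": 0.12, "wx": 0, "wy": 0, "wz": 0, "hand": -0.9},
    {"x": 0, "y": 0, "z": 0, "wx": 0, "wy": 0, "wz": 0, "hand": -0.9},
    {"x": 0, "y": 0, "z": 0, "wx": 0, "wy": 0, "wz": 0, "hand": -0.9},
  ],
)

```text
time_s: 29.3
tool_pos: [0.459, -0.0647, 0.0457]
ee_rot: [-3.142, 0.001, 2.802]
force: [-0.5, 0.5, -1.3]
finger_gap: 0.257
gripper_force: 30.0
```

drive_tool(
  series=[
    {"x": 0, "y": 0, "z": 0, "wx": 0, "wy": 0, "wz": 0, "hand": -0.4},
    {"x": 0, "y": 0, "z": 0, "wx": 0, "wy": 0, "wz": 0, "hand": -0.3},
    {"x": 0, "y": 0, "z": 0, "wx": 0, "wy": 0, "wz": 0, "hand": -0.3},
    {"x": 0, "y": 0, "z": 0, "wx": 0, "wy": 0, "wz": 0, "hand": -0.3},
    {"x": 0, "y": 0, "z": -0.4, "wx": 0, "wy": 0, "wz": 0, "hand": -0.3},
    {"x": 0, "y": 0, "z": -0.8, "wx": 0, "wy": 0, "wz": 0, "hand": -0.3},
    {"x": 0, "y": 0, "z": -0.9, "wx": 0, "wy": 0, "wz": 0, "hand": 0},
    {"x": 0, "y": 0, "z": -0.5, "wx": 0, "wy": 0, "wz": 0, "hand": 0},
    {"x": 0, "y": 0, "z": 0, "wx": 0, "wy": 0, "wz": 0, "hand": 0},
  ],
)

```text
time_s: 30.2
tool_pos: [0.4608, -0.0654, 0.1789]
ee_rot: [3.141, 0.008, 2.801]
force: [-0.1, 0.4, 0.0]
finger_gap: 0.486
gripper_force: 0.0
```

```bash
python3 - <<'E'
from bolts import *
o=observe(); bolts(snap("scene","s14"))
go(o,[.5395,.143,.18],4.12-2*np.pi)
E
```

```text
n 32 yel 26 L 0.0321 w 0.0233 block [0.4301 0.367 ] nut [0.4352 0.3631] axis -0.736 ztop 0.0164
n 56 yel 10 L 0.0423 w 0.0322 block [0.4402 0.2566] nut [0.4359 0.2524] axis -2.283 ztop 0.0267
n 47 yel 0 L 0.0426 w 0.0252 block [0.4246 0.1446] nut None axis -1.974 ztop 0.0232
n 59 yel 13 L 0.0445 w 0.0287 block [0.5436 0.1435] nut [0.5397 0.1386] axis -2.196 ztop 0.0237
shift [-0.09  4.45 -0.02] turn [-0.04  0.05 -9.44]
```

drive_tool(
  series=[
    {"x": 0.2, "y": 0.4, "z": 0, "wx": 0, "wy": 0, "wz": 0, "hand": 0.1},
    {"x": 0.15, "y": 0.8, "z": 0, "wx": 0, "wy": 0, "wz": 0, "hand": 0.1},
    {"x": 0, "y": 0.9, "z": 0, "wx": 0, "wy": 0, "wz": 0, "hand": 0.1},
    {"x": -0.1, "y": 0.9, "z": 0, "wx": 0, "wy": 0, "wz": 0, "hand": 0.1},
    {"x": -0.2, "y": 0.9, "z": 0, "wx": 0, "wy": 0, "wz": 0, "hand": 0.1},
    {"x": -0.14, "y": 0.55, "z": 0, "wx": 0, "wy": 0, "wz": 0, "hand": 0.1},
    {"x": 0, "y": 0, "z": 0, "wx": 0, "wy": 0, "wz": -0.8, "hand": 0.1},
    {"x": 0, "y": 0, "z": 0, "wx": 0, "wy": 0, "wz": -1, "hand": 0.1},
    {"x": 0, "y": 0, "z": 0, "wx": 0, "wy": 0, "wz": -1, "hand": 0.1},
    {"x": 0, "y": 0, "z": 0, "wx": 0, "wy": 0, "wz": -1, "hand": 0.1},
  ],
)

```text
time_s: 31.25
tool_pos: [0.5364, 0.1434, 0.1732]
ee_rot: [3.141, -0.003, -2.945]
force: [0.6, -0.1, 1.2]
finger_gap: 0.552
gripper_force: 0.0
```

drive_tool(
  series=[
    {"x": 0, "y": 0, "z": 0, "wx": 0, "wy": 0, "wz": -1, "hand": 0.1},
    {"x": 0, "y": 0, "z": 0.3, "wx": 0, "wy": 0, "wz": -1, "hand": 0.1},
    {"x": 0, "y": 0, "z": 0.6, "wx": 0, "wy": 0, "wz": -1, "hand": 0.1},
    {"x": 0, "y": 0, "z": 0.7, "wx": 0, "wy": 0, "wz": -1, "hand": 0.1},
    {"x": 0, "y": 0, "z": 0.6, "wx": 0, "wy": 0, "wz": -1, "hand": 0.1},
    {"x": 0, "y": 0, "z": 0.3, "wx": 0, "wy": 0, "wz": -0.6, "hand": 0.1},
    {"x": 0, "y": 0, "z": 0.1, "wx": 0, "wy": 0, "wz": 0, "hand": 0.1},
    {"x": 0, "y": 0, "z": 0, "wx": 0, "wy": 0, "wz": 0, "hand": 0.1},
    {"x": 0, "y": 0, "z": 0, "wx": 0, "wy": 0, "wz": 0, "hand": 0.1},
  ],
)

```text
time_s: 32.15
tool_pos: [0.5376, 0.1434, 0.0455]
ee_rot: [-3.141, 0.0, -2.171]
force: [-0.0, -0.3, 0.4]
finger_gap: 0.552
gripper_force: 0.0
```

```bash
python3 - <<'E'
from bolts import *
o=observe(); print(o["tool_pos"]); bolts(snap("scene","s15"))
go(o,[.5395,.143,.008],4.12-2*np.pi)
E
```

```text
[0.53761256 0.14341769 0.04551684]
n 32 yel 26 L 0.0321 w 0.0233 block [0.4301 0.367 ] nut [0.4352 0.3631] axis -0.736 ztop 0.0168
n 47 yel 0 L 0.0426 w 0.0252 block [0.4246 0.1446] nut None axis -1.974 ztop 0.0224
shift [-0.01 -0.04  0.75] turn [-0.    0.   -0.06]
```

drive_tool(
  series=[
    {"x": 0, "y": -0.03, "z": 0.35, "wx": 0, "wy": 0, "wz": -0.05, "hand": 0.1},
    {"x": 0, "y": 0, "z": 0.3, "wx": 0, "wy": 0, "wz": 0, "hand": 0},
    {"x": 0, "y": 0, "z": 0.1, "wx": 0, "wy": 0, "wz": 0, "hand": -0.2},
    {"x": 0, "y": 0, "z": 0, "wx": 0, "wy": 0, "wz": 0, "hand": -0.4},
    {"x": 0, "y": 0, "z": 0, "wx": 0, "wy": 0, "wz": 0, "hand": -0.8},
    {"x": 0, "y": 0, "z": 0, "wx": 0, "wy": 0, "wz": 0, "hand": -0.9},
    {"x": 0, "y": 0, "z": 0, "wx": 0, "wy": 0, "wz": 0, "hand": -0.9},
    {"x": 0, "y": 0, "z": 0, "wx": 0, "wy": 0, "wz": 0, "hand": -0.9},
    {"x": 0, "y": 0, "z": 0, "wx": 0, "wy": 0, "wz": 0, "hand": -0.9},
    {"x": 0, "y": 0, "z": 0, "wx": 0, "wy": 0, "wz": 0, "hand": -0.9},
  ],
)

```text
time_s: 33.2
tool_pos: [0.5393, 0.1426, 0.0085]
ee_rot: [-3.14, 0.001, -2.162]
force: [-0.3, 0.0, 7.0]
finger_gap: 0.257
gripper_force: 30.0
```

drive_tool(
  series=[
    {"x": 0, "y": 0, "z": 0, "wx": 0, "wy": 0, "wz": 0, "hand": -0.9},
    {"x": 0, "y": 0, "z": -0.3, "wx": 0, "wy": 0, "wz": 0, "hand": -0.9},
    {"x": 0, "y": 0, "z": -0.7, "wx": 0, "wy": 0, "wz": 0, "hand": -0.9},
    {"x": 0, "y": 0, "z": -0.9, "wx": 0, "wy": 0, "wz": 0, "hand": -0.9},
    {"x": 0, "y": 0, "z": -0.9, "wx": 0, "wy": 0, "wz": 0, "hand": -0.9},
    {"x": 0, "y": 0, "z": -0.6, "wx": 0, "wy": 0, "wz": 0, "hand": -0.9},
  ],
)

```text
time_s: 33.8
tool_pos: [0.539, 0.1427, 0.1807]
ee_rot: [-3.139, 0.002, -2.162]
force: [0.1, -1.0, -0.9]
finger_gap: 0.255
gripper_force: 30.0
```

```bash
python3 - <<'E'
from bolts import *
o=observe(); print(o["finger_gap"],o["gripper_force"]); 
q=snap("top","t16");bolts(snap("scene","s16"))
# dish contents
for n in("t16","s16"):
    W=cloud(load(n+".npz")); C=np.array([.469+(.0024 if n[0]=="s" else 0),-.09+(.002 if n[0]=="t" else 0)])
    k=(np.hypot(W[...,0]-C[0],W[...,1]-C[1])<.055)&(W[...,2]>.016)&(W[...,2]<.05)
    nn,lab,st,_=cv2.connectedComponentsWithStats(k.astype(np.uint8))
    for i in range(1,nn):
        if st[i,4]>3: P=W[lab==i]; print(n,st[i,4],(P.mean(0)[:2]-C).round(3),(P.min(0)[:2]-C).round(3),(P.max(0)[:2]-C).round(3),P[:,2].max())
go(o,[.469,-.09,.16])
E
```

```text
0.2548001714136554 29.996666572988033
n 32 yel 26 L 0.0321 w 0.0233 block [0.4301 0.367 ] nut [0.4352 0.3631] axis -0.736 ztop 0.0176
n 47 yel 0 L 0.0426 w 0.0252 block [0.4246 0.1446] nut None axis -1.974 ztop 0.0247
t16 57 [0.018 0.012] [-0.005  0.001] [0.036 0.023] 0.03252751925617736
t16 28 [ 0.024 -0.028] [ 0.014 -0.04 ] [ 0.036 -0.018] 0.049914221833174954
t16 30 [-0.02   0.041] [-0.031  0.03 ] [-0.009  0.052] 0.046890450116187754
t16 54 [-0.031  0.004] [-0.054 -0.007] [-0.013  0.015] 0.03795740042278828
s16 83 [-0.004  0.004] [-0.048 -0.013] [0.037 0.019] 0.0319291253460543
s16 31 [-0.016  0.038] [-0.029  0.027] [-0.009  0.05 ] 0.04947977766474221
s16 30 [ 0.028 -0.031] [ 0.019 -0.04 ] [ 0.037 -0.019] 0.04803571809731144
shift [ 4.64 -1.43  0.41] turn [-0.02  0.01 -0.  ]
```

drive_tool(
  series=[
    {"x": 0.2, "y": 0.4, "z": -0.3, "wx": 0, "wy": 0, "wz": 0, "hand": -0.9},
    {"x": 0.4, "y": 0.7, "z": 0, "wx": 0, "wy": 0, "wz": 0, "hand": -0.9},
    {"x": 0.7, "y": 0.3, "z": 0, "wx": 0, "wy": 0, "wz": 0, "hand": -0.9},
    {"x": 0.9, "y": 0, "z": 0, "wx": 0, "wy": 0, "wz": 0, "hand": -0.9},
    {"x": 0.9, "y": 0, "z": 0, "wx": 0, "wy": 0, "wz": 0, "hand": -0.9},
    {"x": 0.8, "y": -0.5, "z": 0, "wx": 0, "wy": 0, "wz": 0, "hand": -0.9},
    {"x": 0.6, "y": -0.8, "z": 0, "wx": 0, "wy": 0, "wz": 0, "hand": -0.9},
    {"x": 0.5, "y": -0.9, "z": 0, "wx": 0, "wy": 0, "wz": 0, "hand": -0.9},
    {"x": 0.21, "y": -0.72, "z": 0.3, "wx": 0, "wy": 0, "wz": 0, "hand": -0.9},
    {"x": 0, "y": 0, "z": 0.3, "wx": 0, "wy": 0, "wz": 0, "hand": -0.9},
  ],
)

```text
time_s: 34.9
tool_pos: [0.4577, -0.1186, 0.1614]
ee_rot: [-3.14, -0.0, -2.166]
force: [-0.7, 1.2, -1.0]
finger_gap: 0.258
gripper_force: 30.0
```

```bash
python3 - <<'E'
from bolts import *
o=observe(); print(o["tool_pos"],o["finger_gap"]);go(o,[.457,-.116,.054],4.12-2*np.pi)
E
```

```text
[ 0.4577226  -0.11857531  0.16139307] 0.2577823480362846
shift [-0.04  0.05  2.15] turn [-0.01 -0.   -0.02]
```

drive_tool(
  series=[
    {"x": -0.04, "y": 0.05, "z": 0.4, "wx": 0, "wy": 0, "wz": 0, "hand": -0.9},
    {"x": 0, "y": 0, "z": 0.7, "wx": 0, "wy": 0, "wz": 0, "hand": -0.9},
    {"x": 0, "y": 0, "z": 0.6, "wx": 0, "wy": 0, "wz": 0, "hand": -0.9},
    {"x": 0, "y": 0, "z": 0.3, "wx": 0, "wy": 0, "wz": 0, "hand": -0.9},
    {"x": 0, "y": 0, "z": 0.1, "wx": 0, "wy": 0, "wz": 0, "hand": -0.9},
    {"x": 0, "y": 0, "z": 0, "wx": 0, "wy": 0, "wz": 0, "hand": -0.9},
    {"x": 0, "y": 0, "z": 0, "wx": 0, "wy": 0, "wz": 0, "hand": -0.4},
    {"x": 0, "y": 0, "z": 0, "wx": 0, "wy": 0, "wz": 0, "hand": -0.3},
    {"x": 0, "y": 0, "z": 0, "wx": 0, "wy": 0, "wz": 0, "hand": -0.3},
    {"x": 0, "y": 0, "z": 0, "wx": 0, "wy": 0, "wz": 0, "hand": -0.3},
  ],
)

```text
time_s: 35.9
tool_pos: [0.455, -0.1118, 0.0583]
ee_rot: [-3.14, 0.0, -2.162]
force: [0.4, -0.6, 0.6]
finger_gap: 0.35
gripper_force: 0.0
```

drive_tool(
  series=[
    {"x": 0, "y": 0, "z": -0.4, "wx": 0, "wy": 0, "wz": 0, "hand": -0.3},
    {"x": 0, "y": 0, "z": -0.8, "wx": 0, "wy": 0, "wz": 0, "hand": -0.3},
    {"x": 0, "y": 0, "z": -0.9, "wx": 0, "wy": 0, "wz": 0, "hand": -0.1},
    {"x": 0, "y": 0, "z": -0.4, "wx": 0, "wy": 0, "wz": 0, "hand": 0},
    {"x": 0, "y": 0, "z": 0, "wx": 0, "wy": 0, "wz": 0, "hand": 0},
  ],
)

```text
time_s: 36.4
tool_pos: [0.4564, -0.1124, 0.1861]
ee_rot: [-3.134, 0.001, -2.162]
force: [0.0, 0.3, -0.6]
finger_gap: 0.497
gripper_force: 0.0
```

```bash
cat > dish.py <<'E'
from bolts import *
def dish(tags,C0=(.469,-.09)):
  for n in tags:
    W=cloud(load(n+".npz")); C=np.array(C0)+[(.0024 if n[0]=="s" else 0),(.002 if n[0]=="t" else 0)]
    k=(np.hypot(W[...,0]-C[0],W[...,1]-C[1])<.055)&(W[...,2]>.016)&(W[...,2]<.06)
    nn,lab,st,_=cv2.connectedComponentsWithStats(k.astype(np.uint8))
    for i in range(1,nn):
        if st[i,4]>3: P=W[lab==i]; print(n,st[i,4],(P.mean(0)[:2]-C).round(3),(P.min(0)[:2]-C).round(3),(P.max(0)[:2]-C).round(3),P[:,2].max().round(3))
E
python3 - <<'E'
from dish import *
o=observe(); print(o["tool_pos"])
snap("top","t17"); bolts(snap("scene","s17")); dish(["t17","s17"]); bolts(load("t17.npz"))
go(o,[.441,.2575,.18],3.95-2*np.pi)
E
```

```text
[ 0.45642717 -0.11235926  0.18607375]
n 32 yel 26 L 0.0321 w 0.0233 block [0.4301 0.367 ] nut [0.4352 0.3631] axis -0.736 ztop 0.0171
n 56 yel 9 L 0.0423 w 0.0322 block [0.4402 0.2566] nut [0.437  0.2516] axis -2.283 ztop 0.0245
n 47 yel 0 L 0.0426 w 0.0252 block [0.4246 0.1446] nut None axis -1.974 ztop 0.0211
t17 6 [-0.021  0.034] [-0.024  0.03 ] [-0.017  0.037] 0.046
t17 4 [-0.031  0.013] [-0.035  0.011] [-0.027  0.015] 0.03
s17 76 [-0.003  0.006] [-0.053 -0.008] [0.039 0.02 ] 0.034
s17 30 [-0.016  0.038] [-0.026  0.027] [-0.006  0.05 ] 0.052
s17 70 [ 0.01  -0.032] [-0.023 -0.049] [ 0.041 -0.016] 0.051
n 71 yel 17 L 0.0455 w 0.0263 block [0.4418 0.2589] nut [0.4368 0.2544] axis -2.361 ztop 0.0289
n 40 yel 30 L 0.0262 w 0.023 block [0.4317 0.3684] nut [0.4322 0.3659] axis -1.478 ztop 0.0191
n 63 yel 0 L 0.0468 w 0.0248 block [0.4253 0.1502] nut None axis -2.034 ztop 0.0258
shift [-5.97  4.38  0.1 ] turn [-0.05  0.01  1.22]
```

drive_tool(
  series=[
    {"x": -0.3, "y": 0.25, "z": 0, "wx": 0, "wy": 0, "wz": 0, "hand": 0.1},
    {"x": -0.7, "y": 0.55, "z": 0, "wx": 0, "wy": 0, "wz": 0, "hand": 0.1},
    {"x": -0.9, "y": 0.66, "z": 0, "wx": 0, "wy": 0, "wz": 0, "hand": 0.1},
    {"x": -0.9, "y": 0.66, "z": 0, "wx": 0, "wy": 0, "wz": 0, "hand": 0.1},
    {"x": -0.9, "y": 0.66, "z": 0, "wx": 0, "wy": 0, "wz": 0, "hand": 0.1},
    {"x": -0.9, "y": 0.66, "z": 0, "wx": 0, "wy": 0, "wz": 0, "hand": 0.1},
    {"x": -0.8, "y": 0.55, "z": 0, "wx": 0, "wy": 0, "wz": 0, "hand": 0.1},
    {"x": -0.4, "y": 0.29, "z": 0, "wx": 0, "wy": 0, "wz": 0, "hand": 0.1},
    {"x": -0.15, "y": 0.1, "z": 0.2, "wx": 0, "wy": 0, "wz": 0.6, "hand": 0.1},
    {"x": 0, "y": 0, "z": 0.4, "wx": 0, "wy": 0, "wz": 0.53, "hand": 0.1},
  ],
)

```text
time_s: 37.5
tool_pos: [0.4395, 0.2359, 0.1516]
ee_rot: [3.142, 0.0, -2.321]
force: [-0.5, -0.7, -0.5]
finger_gap: 0.551
gripper_force: 0.0
```

```bash
python3 - <<'E'
from dish import *
o=observe(); print(o["tool_pos"])
bolts(snap("scene","s18")); dish(["s18"])
go(o,[.440,.2567,.008],-2.32)
E
```

```text
[0.43947289 0.23587223 0.15155184]
n 32 yel 26 L 0.0321 w 0.0233 block [0.4301 0.367 ] nut [0.4352 0.3631] axis -0.736 ztop 0.0169
n 56 yel 7 L 0.0423 w 0.0322 block [0.4402 0.2566] nut [0.4359 0.2525] axis -2.283 ztop 0.0264
n 49 yel 0 L 0.0445 w 0.0301 block [0.4239 0.1468] nut None axis -1.882 ztop 0.0256
s18 85 [-0.002  0.005] [-0.054 -0.013] [0.038 0.019] 0.031
s18 32 [-0.016  0.038] [-0.031  0.027] [-0.008  0.05 ] 0.051
s18 71 [ 0.01  -0.031] [-0.021 -0.049] [ 0.037 -0.014] 0.052
shift [-0.31  0.28  2.87] turn [ 0.    0.   -0.01]
```

drive_tool(
  series=[
    {"x": -0.31, "y": 0.28, "z": 0, "wx": 0, "wy": 0, "wz": 0, "hand": 0.1},
    {"x": 0, "y": 0, "z": 0.5, "wx": 0, "wy": 0, "wz": 0, "hand": 0.1},
    {"x": 0, "y": 0, "z": 0.8, "wx": 0, "wy": 0, "wz": 0, "hand": 0.1},
    {"x": 0, "y": 0, "z": 0.6, "wx": 0, "wy": 0, "wz": 0, "hand": 0.1},
    {"x": 0, "y": 0, "z": 0.3, "wx": 0, "wy": 0, "wz": 0, "hand": 0.1},
    {"x": 0, "y": 0, "z": 0, "wx": 0, "wy": 0, "wz": 0, "hand": 0.1},
    {"x": 0, "y": 0, "z": 0, "wx": 0, "wy": 0, "wz": 0, "hand": 0.1},
  ],
)

```text
time_s: 38.25
tool_pos: [0.4398, 0.2547, 0.0423]
ee_rot: [3.141, -0.002, -2.32]
force: [1.0, -0.1, -0.3]
finger_gap: 0.55
gripper_force: 0.0
```

```bash
python3 - <<'E'
from dish import *
o=observe(); go(o,[.440,.2567,.008],-2.32)
E
```

```text
shift [-0.03  0.02  0.69] turn [ 0.   -0.01  0.  ]
```

drive_tool(
  series=[
    {"x": -0.03, "y": 0.02, "z": 0.35, "wx": 0, "wy": 0, "wz": 0, "hand": 0.1},
    {"x": 0, "y": 0, "z": 0.24, "wx": 0, "wy": 0, "wz": 0, "hand": 0},
    {"x": 0, "y": 0, "z": 0.1, "wx": 0, "wy": 0, "wz": 0, "hand": -0.2},
    {"x": 0, "y": 0, "z": 0, "wx": 0, "wy": 0, "wz": 0, "hand": -0.4},
    {"x": 0, "y": 0, "z": 0, "wx": 0, "wy": 0, "wz": 0, "hand": -0.8},
    {"x": 0, "y": 0, "z": 0, "wx": 0, "wy": 0, "wz": 0, "hand": -0.9},
    {"x": 0, "y": 0, "z": 0, "wx": 0, "wy": 0, "wz": 0, "hand": -0.9},
    {"x": 0, "y": 0, "z": 0, "wx": 0, "wy": 0, "wz": 0, "hand": -0.9},
    {"x": 0, "y": 0, "z": 0, "wx": 0, "wy": 0, "wz": 0, "hand": -0.9},
    {"x": 0, "y": 0, "z": 0, "wx": 0, "wy": 0, "wz": 0, "hand": -0.9},
  ],
)

```text
time_s: 39.25
tool_pos: [0.4408, 0.257, 0.0086]
ee_rot: [-3.141, 0.001, -2.32]
force: [0.5, -0.6, 4.8]
finger_gap: 0.257
gripper_force: 30.0
```

drive_tool(
  series=[
    {"x": 0, "y": 0, "z": 0, "wx": 0, "wy": 0, "wz": 0, "hand": -0.9},
    {"x": 0, "y": 0, "z": -0.3, "wx": 0, "wy": 0, "wz": 0, "hand": -0.9},
    {"x": 0, "y": 0, "z": -0.7, "wx": 0, "wy": 0, "wz": 0, "hand": -0.9},
    {"x": 0, "y": 0, "z": -0.9, "wx": 0, "wy": 0, "wz": 0, "hand": -0.9},
    {"x": 0, "y": 0, "z": -0.9, "wx": 0, "wy": 0, "wz": 0, "hand": -0.9},
    {"x": 0, "y": 0, "z": -0.6, "wx": 0, "wy": 0, "wz": 0, "hand": -0.9},
  ],
)

```text
time_s: 39.85
tool_pos: [0.4408, 0.2571, 0.1809]
ee_rot: [-3.141, 0.002, -2.32]
force: [1.3, -0.3, -0.8]
finger_gap: 0.254
gripper_force: 30.0
```

```bash
python3 - <<'E'
from dish import *
o=observe(); snap("top","t19"); dish(["t19"]); go(o,[.469,-.09,.055])
E
```

```text
t19 55 [0.017 0.011] [-0.006  0.001] [0.036 0.019] 0.033
t19 31 [ 0.025 -0.028] [ 0.015 -0.04 ] [ 0.037 -0.018] 0.051
t19 54 [-0.009 -0.03 ] [-0.028 -0.048] [ 0.011 -0.014] 0.033
t19 29 [-0.019  0.041] [-0.029  0.03 ] [-0.009  0.052] 0.05
t19 56 [-0.03   0.005] [-0.053 -0.007] [-0.012  0.015] 0.037
shift [ 4.7  -5.14  2.51] turn [-0.01  0.02 -0.  ]
```

drive_tool(
  series=[
    {"x": 0, "y": 0, "z": 0, "wx": 0, "wy": 0, "wz": 0.9, "hand": -0.9},
    {"x": 0, "y": 0, "z": 0, "wx": 0, "wy": 0, "wz": 1, "hand": -0.9},
    {"x": 0, "y": 0, "z": 0, "wx": 0, "wy": 0, "wz": 1, "hand": -0.9},
    {"x": 0, "y": 0, "z": 0, "wx": 0, "wy": 0, "wz": 1, "hand": -0.9},
    {"x": 0, "y": 0, "z": 0, "wx": 0, "wy": 0, "wz": 0.97, "hand": -0.9},
    {"x": 0, "y": -0.4, "z": 0, "wx": 0, "wy": 0, "wz": 0, "hand": -0.9},
    {"x": 0, "y": -0.8, "z": 0, "wx": 0, "wy": 0, "wz": 0, "hand": -0.9},
    {"x": 0.07, "y": -0.9, "z": 0, "wx": 0, "wy": 0, "wz": 0, "hand": -0.9},
    {"x": 0.07, "y": -0.9, "z": 0, "wx": 0, "wy": 0, "wz": 0, "hand": -0.9},
    {"x": 0, "y": -0.9, "z": 0, "wx": 0, "wy": 0, "wz": 0, "hand": -0.9},
  ],
)

```text
time_s: 40.9
tool_pos: [0.4601, 0.0613, 0.1775]
ee_rot: [3.141, -0.001, -3.0]
force: [1.1, 0.2, -0.3]
finger_gap: 0.255
gripper_force: 30.0
```

drive_tool(
  series=[
    {"x": 0, "y": -0.9, "z": 0, "wx": 0, "wy": 0, "wz": 0, "hand": -0.9},
    {"x": 0, "y": -0.8, "z": 0, "wx": 0, "wy": 0, "wz": 0, "hand": -0.9},
    {"x": 0, "y": -0.6, "z": 0, "wx": 0, "wy": 0, "wz": 0, "hand": -0.9},
    {"x": 0, "y": -0.35, "z": 0.2, "wx": 0, "wy": 0, "wz": 0, "hand": -0.9},
    {"x": 0, "y": -0.1, "z": 0.5, "wx": 0, "wy": 0, "wz": 0, "hand": -0.9},
    {"x": 0, "y": 0, "z": 0.5, "wx": 0, "wy": 0, "wz": 0, "hand": -0.9},
    {"x": 0, "y": 0, "z": 0.2, "wx": 0, "wy": 0, "wz": 0, "hand": -0.9},
    {"x": 0, "y": 0, "z": 0, "wx": 0, "wy": 0, "wz": 0, "hand": -0.9},
  ],
)

```text
time_s: 41.7
tool_pos: [0.4792, -0.0729, 0.1067]
ee_rot: [3.14, -0.004, -3.0]
force: [-0.1, 1.0, -1.0]
finger_gap: 0.254
gripper_force: 30.0
```

```bash
python3 - <<'E'
from dish import *
o=observe(); go(o,[.481,-.073,.056],-3.0)
E
```

```text
shift [-0.04 -0.01  1.01] turn [ 0.01 -0.03 -0.  ]
```

drive_tool(
  series=[
    {"x": -0.04, "y": 0, "z": 0.4, "wx": 0, "wy": 0, "wz": 0, "hand": -0.9},
    {"x": 0, "y": 0, "z": 0.4, "wx": 0, "wy": 0, "wz": 0, "hand": -0.9},
    {"x": 0, "y": 0, "z": 0.2, "wx": 0, "wy": 0, "wz": 0, "hand": -0.9},
    {"x": 0, "y": 0, "z": 0, "wx": 0, "wy": 0, "wz": 0, "hand": -0.9},
    {"x": 0, "y": 0, "z": 0, "wx": 0, "wy": 0, "wz": 0, "hand": -0.9},
    {"x": 0, "y": 0, "z": 0, "wx": 0, "wy": 0, "wz": 0, "hand": -0.4},
    {"x": 0, "y": 0, "z": 0, "wx": 0, "wy": 0, "wz": 0, "hand": -0.35},
    {"x": 0, "y": 0, "z": 0, "wx": 0, "wy": 0, "wz": 0, "hand": -0.35},
    {"x": 0, "y": 0, "z": 0, "wx": 0, "wy": 0, "wz": 0, "hand": -0.35},
  ],
)

```text
time_s: 42.6
tool_pos: [0.4825, -0.0731, 0.0585]
ee_rot: [-3.141, 0.001, -3.0]
force: [0.7, 0.2, -0.4]
finger_gap: 0.322
gripper_force: 0.0
```

drive_tool(
  series=[
    {"x": 0, "y": 0, "z": -0.4, "wx": 0, "wy": 0, "wz": 0, "hand": -0.35},
    {"x": 0, "y": 0, "z": -0.7, "wx": 0, "wy": 0, "wz": 0, "hand": -0.35},
    {"x": 0.4, "y": 0, "z": -0.7, "wx": 0, "wy": 0, "wz": 0, "hand": -0.1},
    {"x": 0.7, "y": 0, "z": -0.3, "wx": 0, "wy": 0, "wz": 0, "hand": 0.1},
    {"x": 0.5, "y": 0, "z": 0, "wx": 0, "wy": 0, "wz": 0, "hand": 0.1},
    {"x": 0, "y": 0, "z": 0, "wx": 0, "wy": 0, "wz": 0, "hand": 0.1},
  ],
)

```text
time_s: 43.2
tool_pos: [0.4007, -0.0842, 0.1638]
ee_rot: [-3.141, -0.001, -3.001]
force: [-0.6, -0.6, 0.0]
finger_gap: 0.546
gripper_force: 0.0
```

```bash
python3 - <<'E'
from dish import *
from m1 import *
o=observe(); print(o["tool_pos"],o["ee_rot"])
q=snap("scene","s20"); t=snap("top","t20"); dish(["s20","t20"]); bolts(q)
for n,r in(("s",q),("t",t)):
    W=cloud(r); m=edge(W,.051 if n=="t" else .047,.062,(.38,.57,-.17,.0)); print(n,circ(outline(W,m)).round(4))
    m=edge(W,.024,.04,(.35,.48,-.35,-.2)); print(n,"weight",circ(outline(W,m)).round(4) if m.sum()>10 else None)
a=cv2.resize(q["img"][160:260,230:430],None,fx=4,fy=4,interpolation=cv2.INTER_CUBIC)
cv2.imwrite("pics/s20.png",a)
E
```

```text
[ 0.40068925 -0.08417378  0.16375805] [-3.14147008e+00 -5.40990601e-04 -3.00110408e+00]
s20 120 [0.005 0.024] [-0.029 -0.003] [0.039 0.05 ] 0.049
s20 39 [-0.029  0.002] [-0.049 -0.012] [-0.013  0.013] 0.031
s20 65 [ 0.011 -0.031] [-0.02  -0.048] [ 0.036 -0.013] 0.052
n 32 yel 26 L 0.0321 w 0.0233 block [0.4301 0.367 ] nut [0.4352 0.3631] axis -0.736 ztop 0.016
n 47 yel 0 L 0.0426 w 0.0252 block [0.4246 0.1446] nut None axis -1.974 ztop 0.0229
s [ 0.4722 -0.0899  0.0684]
s weight [ 0.4148 -0.2695  0.0247]
t [ 0.4593 -0.0782  0.0809]
t weight [ 0.4104 -0.265   0.0249]
```

View pics/s20.png

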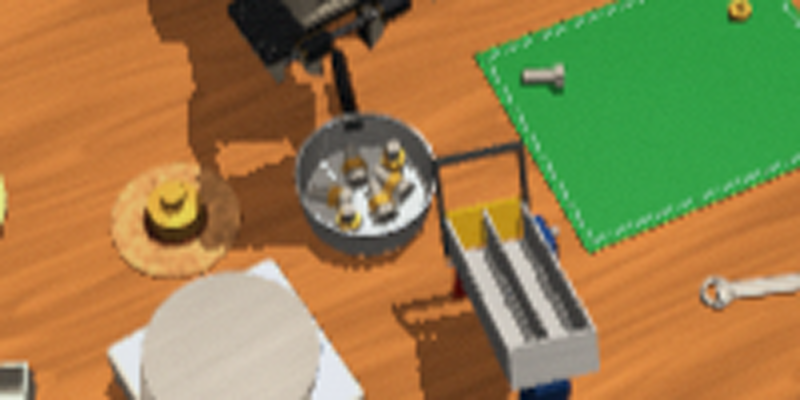

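```bash
python3 - <<'E'
from dish import *
o=observe(); go(o,[.388,-.0715,.025],2.913)
for n in("s20","t20"):
    W=cloud(load(n+".npz")); k=(W[...,0]>.3)&(W[...,0]<.4)&(W[...,1]>-.11)&(W[...,1]<-.03)&(W[...,2]>.035)&(W[...,2]<.06)
    H=W[k]; print(n,len(H),H.mean(0) if len(H) else 0, np.polyfit(H[:,0],H[:,1],1) if len(H)>5 else 0)
E
```

```text
shift [0.27 0.3  2.77] turn [-0.    0.01  2.64]
s20 57 [ 0.36279661 -0.06373874  0.05076033] [-0.24145234  0.02385935]
t20 61 [ 0.36377442 -0.06086537  0.05060547] [-0.23937659  0.02621371]
```

drive_tool(
  series=[
    {"x": 0.27, "y": 0.3, "z": 0, "wx": 0, "wy": 0, "wz": 0, "hand": 0.1},
    {"x": 0, "y": 0, "z": 0, "wx": 0, "wy": 0, "wz": 0.8, "hand": 0.1},
    {"x": 0, "y": 0, "z": 0.2, "wx": 0, "wy": 0, "wz": 0.9, "hand": 0.1},
    {"x": 0, "y": 0, "z": 0.6, "wx": 0, "wy": 0, "wz": 0.94, "hand": 0.1},
    {"x": 0, "y": 0, "z": 0.7, "wx": 0, "wy": 0, "wz": 0, "hand": 0.1},
    {"x": 0, "y": 0, "z": 0.5, "wx": 0, "wy": 0, "wz": 0, "hand": 0.1},
    {"x": 0, "y": 0, "z": 0.2, "wx": 0, "wy": 0, "wz": 0, "hand": 0.1},
    {"x": 0, "y": 0, "z": 0, "wx": 0, "wy": 0, "wz": 0, "hand": 0.1},
  ],
)

```text
time_s: 44.1
tool_pos: [0.3875, -0.071, 0.0515]
ee_rot: [3.141, -0.003, 2.915]
force: [0.9, -0.1, 0.9]
finger_gap: 0.549
gripper_force: 0.0
```

```bash
python3 - <<'E'
from dish import *
o=observe(); go(o,[.388,-.0715,.025],2.908)
E
```

```text
shift [-0.01 -0.01  0.53] turn [ 0.   -0.02  0.05]
```

drive_tool(
  series=[
    {"x": 0, "y": 0, "z": 0.3, "wx": 0, "wy": 0, "wz": 0.05, "hand": 0},
    {"x": 0, "y": 0, "z": 0.23, "wx": 0, "wy": 0, "wz": 0, "hand": -0.2},
    {"x": 0, "y": 0, "z": 0, "wx": 0, "wy": 0, "wz": 0, "hand": -0.5},
    {"x": 0, "y": 0, "z": 0, "wx": 0, "wy": 0, "wz": 0, "hand": -0.7},
    {"x": 0, "y": 0, "z": 0, "wx": 0, "wy": 0, "wz": 0, "hand": -1},
    {"x": 0, "y": 0, "z": 0, "wx": 0, "wy": 0, "wz": 0, "hand": -1},
    {"x": 0, "y": 0, "z": 0, "wx": 0, "wy": 0, "wz": 0, "hand": -1},
    {"x": 0, "y": 0, "z": 0, "wx": 0, "wy": 0, "wz": 0, "hand": -1},
    {"x": 0, "y": 0, "z": 0, "wx": 0, "wy": 0, "wz": 0, "hand": -1},
    {"x": 0, "y": 0, "z": 0, "wx": 0, "wy": 0, "wz": 0, "hand": -1},
  ],
  newtons=30,
)

```text
time_s: 45.1
tool_pos: [0.3883, -0.0716, 0.0273]
ee_rot: [-3.141, 0.002, 2.907]
force: [0.3, 0.4, 6.6]
finger_gap: 0.151
gripper_force: 30.0
```

drive_tool(
  series=[
    {"x": 0, "y": 0, "z": 0, "wx": 0, "wy": 0, "wz": 0, "hand": -1},
    {"x": 0, "y": 0, "z": 0, "wx": 0, "wy": 0, "wz": 0, "hand": -1},
    {"x": 0, "y": 0, "z": 0, "wx": 0, "wy": 0, "wz": 0, "hand": -1},
  ],
  newtons=60,
)

```text
time_s: 45.4
tool_pos: [0.3883, -0.0715, 0.0273]
ee_rot: [-3.141, 0.002, 2.907]
force: [0.2, 1.2, 6.6]
finger_gap: 0.146
gripper_force: 60.0
```

drive_tool(
  series=[
    {"x": 0, "y": 0, "z": -0.1, "wx": 0, "wy": 0, "wz": 0, "hand": -1},
    {"x": 0, "y": 0, "z": -0.2, "wx": 0, "wy": 0, "wz": 0, "hand": -1},
    {"x": 0, "y": 0, "z": -0.4, "wx": 0, "wy": 0, "wz": 0, "hand": -1},
    {"x": 0, "y": 0, "z": -0.5, "wx": 0, "wy": 0, "wz": 0, "hand": -1},
    {"x": 0, "y": 0, "z": -0.6, "wx": 0, "wy": 0, "wz": 0, "hand": -1},
    {"x": 0, "y": 0, "z": -0.6, "wx": 0, "wy": 0, "wz": 0, "hand": -1},
    {"x": 0, "y": 0, "z": -0.5, "wx": 0, "wy": 0, "wz": 0, "hand": -1},
    {"x": 0, "y": 0, "z": -0.2, "wx": 0, "wy": 0, "wz": 0, "hand": -1},
    {"x": 0, "y": 0, "z": 0, "wx": 0, "wy": 0, "wz": 0, "hand": -1},
  ],
)

```text
time_s: 46.3
tool_pos: [0.3876, -0.0714, 0.1822]
ee_rot: [-3.141, 0.001, 2.907]
force: [0.5, -0.3, -5.7]
finger_gap: 0.152
gripper_force: 60.0
```

```bash
python3 - <<'E'
from dish import *
from m1 import *
o=observe(); print(o["tool_pos"],o["ee_rot"]); a=o["ee_rot"][2]; u=np.array([np.cos(a),np.sin(a)])
p=o["tool_pos"][:2]-.084*u
for n in("top","scene"):
    q=snap(n,n[0]+"22"); W=cloud(q)
    for zr in (.055,):
        z0=o["tool_pos"][2]-.025
        k=(np.hypot(W[...,0]-p[0],W[...,1]-p[1])<.08)&(W[...,2]>z0+.038)&(W[...,2]<z0+.062)&(np.hypot(W[...,0]-o["tool_pos"][0],W[...,1]-o["tool_pos"][1])>.05)
        P=W[k]; rel=(P[:,:2]-p)@u; R=np.hypot(*(P[:,:2]-p).T); e=R>.055
        A=np.c_[rel[e],np.ones(e.sum())]; s=np.linalg.lstsq(A,P[e,2],rcond=None)[0]
        print(n,e.sum(),"tilt(rad, + near high)",s[0].round(3),"rim z-z0",(s[1]-z0).round(4),circ(outline(W,k.astype(np.uint8))).round(4),p)
go(o,[.617+.974*-.084,-.287+.2315*.084,.2],2.908)
E
```

```text
[ 0.3875974  -0.07137604  0.18216702] [-3.14126791e+00  1.10133091e-03  2.90746448e+00]
top 109 tilt(rad, + near high) 0.049 rim z-z0 0.05 [ 0.4692 -0.0858  0.0673] [ 0.46930562 -0.09086362]
scene 144 tilt(rad, + near high) 0.007 rim z-z0 0.0465 [ 0.4718 -0.0894  0.0674] [ 0.46930562 -0.09086362]
shift [-3.78 -3.13 -0.35] turn [-0.    0.01 -0.  ]
```

drive_tool(
  series=[
    {"x": -0.15, "y": -0.13, "z": 0, "wx": 0, "wy": 0, "wz": 0, "hand": -1},
    {"x": -0.35, "y": -0.29, "z": 0, "wx": 0, "wy": 0, "wz": 0, "hand": -1},
    {"x": -0.5, "y": -0.42, "z": 0, "wx": 0, "wy": 0, "wz": 0, "hand": -1},
    {"x": -0.55, "y": -0.46, "z": 0, "wx": 0, "wy": 0, "wz": 0, "hand": -1},
    {"x": -0.55, "y": -0.46, "z": 0, "wx": 0, "wy": 0, "wz": 0, "hand": -1},
    {"x": -0.55, "y": -0.46, "z": 0, "wx": 0, "wy": 0, "wz": 0, "hand": -1},
    {"x": -0.5, "y": -0.42, "z": 0, "wx": 0, "wy": 0, "wz": 0, "hand": -1},
    {"x": -0.4, "y": -0.33, "z": 0, "wx": 0, "wy": 0, "wz": 0, "hand": -1},
    {"x": -0.24, "y": -0.2, "z": 0, "wx": 0, "wy": 0, "wz": 0, "hand": -1},
    {"x": 0, "y": 0, "z": 0, "wx": 0, "wy": 0, "wz": 0, "hand": -1},
  ],
)

```text
time_s: 47.4
tool_pos: [0.5356, -0.2717, 0.1791]
ee_rot: [3.141, -0.002, 2.906]
force: [0.1, -0.4, -6.0]
finger_gap: 0.149
gripper_force: 60.0
```

drive_tool(
  series=[
    {"x": 0, "y": 0, "z": 0, "wx": 0, "wy": 0, "wz": 0, "hand": -1},
    {"x": 0, "y": 0, "z": 0, "wx": 0, "wy": 0, "wz": 0, "hand": -1},
  ],
)

```text
time_s: 47.6
tool_pos: [0.5345, -0.2688, 0.1807]
ee_rot: [3.141, -0.002, 2.908]
force: [0.0, 0.9, -5.2]
finger_gap: 0.147
gripper_force: 60.0
```

```bash
python3 - <<'E'
from dish import *
from m1 import *
o=observe(); print(o["tool_pos"],o["ee_rot"],o["force"]); a=o["ee_rot"][2]; u=np.array([np.cos(a),np.sin(a)])
p=o["tool_pos"][:2]-.084*u; z0=o["tool_pos"][2]-.0273
for n in("top","scene"):
    q=snap(n,n[0]+"23"); W=cloud(q)
    k=(np.hypot(W[...,0]-p[0],W[...,1]-p[1])<.08)&(W[...,2]>z0+.038)&(W[...,2]<z0+.066)&(np.hypot(W[...,0]-o["tool_pos"][0],W[...,1]-o["tool_pos"][1])>.05)
    P=W[k]; rel=(P[:,:2]-p)@u; R=np.hypot(*(P[:,:2]-p).T); e=R>.055
    s=np.linalg.lstsq(np.c_[rel[e],np.ones(e.sum())],P[e,2],rcond=None)[0]
    c=circ(outline(W,k.astype(np.uint8))); pan=np.array([.6164,-.2843] if n=="top" else [.6188,-.2882])
    print(n,e.sum(),"tilt",s[0].round(3),"rim z-z0",(s[1]-z0).round(4),c.round(4),"to go",(pan-c[:2]).round(4))
go(o,[.535,-.2697,.18],2.908)
E
```

```text
[ 0.53447208 -0.26882546  0.18073589] [ 3.14081211e+00 -2.10638880e-03  2.90771738e+00] [ 0.04934401  0.94187082 -5.15081504]
top 54 tilt 0.026 rim z-z0 0.0497 [ 0.603  -0.2747  0.0827] to go [ 0.0134 -0.0096]
scene 182 tilt -0.006 rim z-z0 0.049 [ 0.6194 -0.287   0.0674] to go [-0.0006 -0.0012]
shift [-0.01 -0.01  0.01] turn [ 0.01 -0.02 -0.  ]
```

drive_tool(
  series=[
    {"x": 0, "y": -0.02, "z": 0.1, "wx": 0, "wy": 0, "wz": 0, "hand": -1},
    {"x": 0, "y": 0, "z": 0.2, "wx": 0, "wy": 0, "wz": 0, "hand": -1},
    {"x": 0, "y": 0, "z": 0.2, "wx": 0, "wy": 0, "wz": 0, "hand": -1},
    {"x": 0, "y": 0, "z": 0.12, "wx": 0, "wy": 0, "wz": 0, "hand": -1},
    {"x": 0, "y": 0, "z": 0.06, "wx": 0, "wy": 0, "wz": 0, "hand": -1},
    {"x": 0, "y": 0, "z": 0.05, "wx": 0, "wy": 0, "wz": 0, "hand": -1},
    {"x": 0, "y": 0, "z": 0.05, "wx": 0, "wy": 0, "wz": 0, "hand": -1},
    {"x": 0, "y": 0, "z": 0.05, "wx": 0, "wy": 0, "wz": 0, "hand": -1},
    {"x": 0, "y": 0, "z": 0.05, "wx": 0, "wy": 0, "wz": 0, "hand": -1},
    {"x": 0, "y": 0, "z": 0, "wx": 0, "wy": 0, "wz": 0, "hand": -1},
  ],
)

```text
time_s: 48.7
tool_pos: [0.5348, -0.2704, 0.1374]
ee_rot: [3.141, -0.001, 2.907]
force: [-0.4, 0.5, -5.7]
finger_gap: 0.148
gripper_force: 60.0
```

drive_tool(
  series=[
    {"x": 0, "y": 0, "z": 0.04, "wx": 0, "wy": 0, "wz": 0, "hand": -1},
    {"x": 0, "y": 0, "z": 0.04, "wx": 0, "wy": 0, "wz": 0, "hand": -1},
    {"x": 0, "y": 0, "z": 0.04, "wx": 0, "wy": 0, "wz": 0, "hand": -1},
    {"x": 0, "y": 0, "z": 0, "wx": 0, "wy": 0, "wz": 0, "hand": -1},
    {"x": 0, "y": 0, "z": 0, "wx": 0, "wy": 0, "wz": 0, "hand": -1},
  ],
)

```text
time_s: 49.2
tool_pos: [0.535, -0.2705, 0.1319]
ee_rot: [-3.141, 0.0, 2.907]
force: [-0.7, 0.8, -3.3]
finger_gap: 0.145
gripper_force: 60.0
```

drive_tool(
  series=[
    {"x": 0, "y": 0, "z": 0.04, "wx": 0, "wy": 0, "wz": 0, "hand": -1},
    {"x": 0, "y": 0, "z": 0.04, "wx": 0, "wy": 0, "wz": 0, "hand": -1},
    {"x": 0, "y": 0, "z": 0.04, "wx": 0, "wy": 0, "wz": 0, "hand": -1},
    {"x": 0, "y": 0, "z": 0, "wx": 0, "wy": 0, "wz": 0, "hand": -1},
    {"x": 0, "y": 0, "z": 0, "wx": 0, "wy": 0, "wz": 0, "hand": -1},
  ],
)

```text
time_s: 49.7
tool_pos: [0.535, -0.2706, 0.1259]
ee_rot: [-3.141, 0.0, 2.907]
force: [-1.8, -1.0, 0.3]
finger_gap: 0.147
gripper_force: 60.0
```

```bash
cat > chk.py <<'E'
from dish import *
from m1 import *
def chk(tag):
    q=snap("scene","s"+tag); W=cloud(q)
    for nm,lo,hi,b in [("rim",.138,.162,(.53,.71,-.37,-.2)),("pan",.09,.112,(.45,.75,-.42,-.15)),("weight",.024,.04,(.35,.48,-.35,-.2))]:
        m=edge(W,lo,hi,b); print(nm,m.sum(),circ(outline(W,m)).round(4),np.median(W[m>0][:,2]).round(4))
    return q
E
python3 - <<'E'
from chk import *
o=observe(); print(o["tool_pos"],o["force"]); chk("24")
E
```

```text
[ 0.53503923 -0.27059545  0.12589659] [-1.78277801 -0.98650935  0.29948604]
rim 285 [ 0.6197 -0.2884  0.0677] 0.148
pan 774 [ 0.6223 -0.2886  0.061 ] 0.1008Traceback (most recent call last):
  File "<stdin>", line 2, in <module>
  File "chk.py", line 6, in chk
    m=edge(W,lo,hi,b); print(nm,m.sum(),circ(outline(W,m)).round(4),np.median(W[m>0][:,2]).round(4))
                                             ~~~~~~~^^^^^
  File "m1.py", line 11, in outline
    c,_=cv2.findContours(m,cv2.RETR_EXTERNAL,cv2.CHAIN_APPROX_NONE); c=max(c,key=len)[:,0]
                                                                       ~~~^^^^^^^^^^^
ValueError: max() iterable argument is empty
```

drive_tool(
  series=[
    {"x": 0, "y": 0, "z": 0, "wx": 0, "wy": 0, "wz": 0, "hand": -1},
    {"x": 0, "y": 0, "z": 0, "wx": 0, "wy": 0, "wz": 0, "hand": -0.6},
    {"x": 0, "y": 0, "z": 0, "wx": 0, "wy": 0, "wz": 0, "hand": -0.4},
    {"x": 0, "y": 0, "z": 0, "wx": 0, "wy": 0, "wz": 0, "hand": 0},
    {"x": 0, "y": 0, "z": 0, "wx": 0, "wy": 0, "wz": 0, "hand": 0},
    {"x": 0, "y": 0, "z": -0.3, "wx": 0, "wy": 0, "wz": 0, "hand": 0},
    {"x": 0, "y": 0, "z": -0.7, "wx": 0, "wy": 0, "wz": 0, "hand": 0},
    {"x": 0.3, "y": 0, "z": -0.9, "wx": 0, "wy": 0, "wz": 0, "hand": 0},
    {"x": 0.8, "y": 0.3, "z": -0.6, "wx": 0, "wy": 0, "wz": 0, "hand": 0},
    {"x": 0.8, "y": 0.6, "z": 0, "wx": 0, "wy": 0, "wz": 0, "hand": 0},
  ],
  newtons=10,
)

```text
time_s: 50.75
tool_pos: [0.4554, -0.2075, 0.2533]
ee_rot: [-3.138, 0.008, 2.906]
force: [0.4, 0.0, -0.5]
finger_gap: 0.5
gripper_force: 0.0
```

drive_tool(
  series=[
    {"x": 0.3, "y": 0.8, "z": 0, "wx": 0, "wy": 0, "wz": 0, "hand": 0},
    {"x": 0, "y": 0.8, "z": 0, "wx": 0, "wy": 0, "wz": 0, "hand": 0},
    {"x": 0, "y": 0.8, "z": 0, "wx": 0, "wy": 0, "wz": 0, "hand": 0},
    {"x": 0, "y": 0.5, "z": 0, "wx": 0, "wy": 0, "wz": 0, "hand": 0},
    {"x": 0, "y": 0, "z": 0, "wx": 0, "wy": 0, "wz": 0, "hand": 0},
    {"x": 0, "y": 0, "z": 0, "wx": 0, "wy": 0, "wz": 0, "hand": 0},
  ],
)

```text
time_s: 51.35
tool_pos: [0.4736, -0.061, 0.2495]
ee_rot: [-3.141, 0.0, 2.909]
force: [0.4, -0.4, -0.1]
finger_gap: 0.505
gripper_force: 0.0
```

```bash
python3 - <<'E'
from chk import *
q=chk("25"); bolts(q); t=snap("top","t25")
a=cv2.resize(q["img"][160:290,220:430],None,fx=3.7,fy=3.7,interpolation=cv2.INTER_CUBIC); cv2.imwrite("pics/s25.png",a); print(a.shape)
W=cloud(t)
for nm,lo,hi,b in [("rim",.138,.162,(.53,.71,-.37,-.2)),("weight",.024,.04,(.35,.48,-.35,-.2))]:
    m=edge(W,lo,hi,b); print("top",nm,circ(outline(W,m)).round(4) if m.any() else None)
G=onplane(t,np.stack(np.indices((400,640))[::-1],-1).reshape(-1,2),.004).reshape(400,640,3)
lab=cv2.cvtColor(t["img"],cv2.COLOR_BGR2LAB)
m=((cv2.blur(lab[...,1].astype(np.float32),(3,3))<145)&(np.hypot(G[...,0]-.4105,G[...,1]+.2685)<.08)).astype(np.uint8)
m=cv2.morphologyEx(m,cv2.MORPH_OPEN,np.ones((3,3),np.uint8)); print("top pad",circ(outline(G,m)).round(4))
E
```

```text
rim 273 [ 0.6197 -0.2883  0.0677] 0.1481
pan 804 [ 0.6238 -0.2897  0.0604] 0.0998
weight 90 [ 0.4124 -0.2709  0.0231] 0.0317
n 33 yel 26 L 0.0322 w 0.0224 block [0.4299 0.3662] nut [0.4352 0.3631] axis -0.65 ztop 0.0194
n 47 yel 0 L 0.0426 w 0.0252 block [0.4246 0.1446] nut None axis -1.974 ztop 0.025
(481, 777, 3)
top rim [ 0.6159 -0.2843  0.0675]
top weight [ 0.41   -0.2653  0.0253]
top pad [ 0.4115 -0.2646  0.0656]
```

View pics/s25.png

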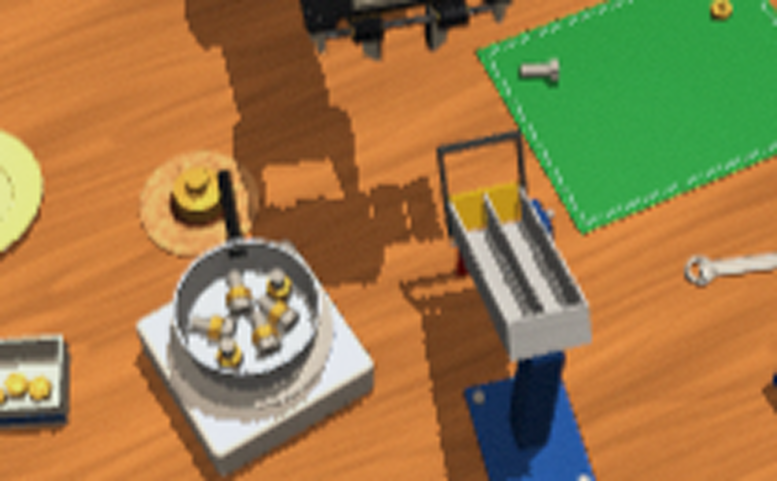

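The picture shows six bolts in the dish at about (245,310). The dish is centred on the pan, the chute is empty, and the weight stands in the middle of the cork pad at (200,197). The bare bolt and nut have not moved, so I am handing in.

```bash
python3 -c "
from rig import *
print(job_done())"
```

```text
the job is handed in; nothing more can be done
None
```

The job is handed in at about 51 s: the scale was checked and the check weight put back within about 2 mm of its pad's centre, and the dish with all six finished bolts (three from the chute, three from the mat) stands within about 1 mm of the middle of the pan.

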